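# Isolate the bench fuse board and tag it out

## Task

Isolate the bench supply: first switch it off at the black pendant by pressing down the end of the red rocker that is nearer the cable stub. Then push down and twist free every fuse carrier still fitted in the grey fuse board, without force, and set them all down on the red mat. Only when the last one is there, hang the danger tag by its wire eye on the peg at the end of the fuse board so that it hangs down freely; leave the other things on the bench alone.

Things in the scene. Friction and masses are not known exactly. Their poses are not given: they have to be found in the camera images.
- fuse_board: Grey steel fuse board, fixed: box 100 (x) x 280 (y) x 55 mm high, origin in the centre of its underside, x to its back. In its top a row of three bayonet fuse holders, square holes with black bezels, 80 mm apart. Beyond its +y end an upright bracket 28 mm wide and 168 mm high carries the tag peg.
- holder_a (a point): Centre of the mouth of fuse holder A (next to the tag peg), at the board's top, axes as the board. A locked carrier stands 7.5 mm clear of the top, sprung up against its catch by about 4.5 N. To free it: push down at least 5 mm (home after 7.5 mm at 8 N, then rigid), turn 45 degrees anticlockwise seen from above, held down (it comes out within 5 degrees of that; a stop lies just beyond), lift straight up.
- holder_b (a point): Centre of the mouth of fuse holder B (middle), at the board's top, axes as the board. A locked carrier stands 7.5 mm clear of the top, sprung up against its catch by about 4.5 N. To free it: push down at least 5 mm (home after 7.5 mm at 8 N, then rigid), turn 45 degrees anticlockwise seen from above, held down (it comes out within 5 degrees of that; a stop lies just beyond), lift straight up.
- holder_c (a point): Centre of the mouth of fuse holder C (farthest from the tag peg), at the board's top, axes as the board. A locked carrier stands 7.5 mm clear of the top, sprung up against its catch by about 4.5 N. To free it: push down at least 5 mm (home after 7.5 mm at 8 N, then rigid), turn 45 degrees anticlockwise seen from above, held down (it comes out within 5 degrees of that; a stop lies just beyond), lift straight up.
- carrier_a: Fuse carrier with a red disc on top, in holder A; None if that holder is empty. Black grip block 42 x 42 x 34 mm high, flat sides facing its x and y; origin in the centre of the block's underside, z up; below it a barrel 30 mm thick with a square brass foot, 30.5 mm long. 110 g. Locked, it has the board's yaw. Grip the block's upper 20 mm; the next carrier's centre is 80 mm off.
- carrier_b: Fuse carrier with a blue disc on top, in holder B; None if that holder is empty. Black grip block 42 x 42 x 34 mm high, flat sides facing its x and y; origin in the centre of the block's underside, z up; below it a barrel 30 mm thick with a square brass foot, 30.5 mm long. 110 g. Locked, it has the board's yaw. Grip the block's upper 20 mm; the next carrier's centre is 80 mm off.
- carrier_c: Fuse carrier with a yellow disc on top, in holder C; None if that holder is empty. Black grip block 42 x 42 x 34 mm high, flat sides facing its x and y; origin in the centre of the block's underside, z up; below it a barrel 30 mm thick with a square brass foot, 30.5 mm long. 110 g. Locked, it has the board's yaw. Grip the block's upper 20 mm; the next carrier's centre is 80 mm off.
- parts_mat: Red rubber parts mat, loose, 0.5 kg, 180 (x) x 120 (y) x 8 mm thick; origin in the centre of its underside, z up.
- tag: Danger tag, loose, 50 g: rigid white plastic plate with red bands, 90 x 50 x 6 mm, lying flat, with a rigid triangular eye of 5 mm steel wire at one end, in the plane of the plate; origin in the centre of the plate's underside, x along its length towards the eye.
- tag_eye (a point): Middle of the opening of the tag's wire eye, 58 mm from the plate's centre along x; the opening is a triangle 37 mm wide at the plate (x = 45 mm) that narrows to its tip at x = 80 mm; a round bar of 18 mm would pass.
- peg_mid (a point): Middle of the tag peg, on its centre line. The peg is a steel rod 8 mm thick that rises from the bracket, 140 mm above the board's origin, 30 degrees up towards the front of the board (its -x); 55 mm long. Axes as the board.
- peg_tip (a point): Upper end of the tag peg (10 mm ball round it), 24 mm in front of peg_mid and 14 mm above it; the bracket's face is 46 mm behind it.
- pendant: Black pendant box of the supply, fixed, 100 x 60 x 34 mm with an 18 mm long, 16 mm thick cable stub on its +x end; origin under it (the box runs from x = -58 to +42 mm), z up.
- rocker_mid (a point): Middle of the top of the red rocker in the pendant's top face, on its pivot line; the rocker is 26 mm long (pendant's x) and 20 mm wide (y); its top is 40 mm above the bench, 6 mm above the box. Axes as the pendant.
- pendant_rocker (a joint): Tilt of the rocker: +0.105 rad = on (the end away from the cable stub is down), -0.105 rad = off (the end nearer the stub is down). It stays where it is left; about 1 N pressed 12 mm from the pivot turns it, its end travels 2.5 mm.
- file: Bystander: flat file, 253 mm long, with a wooden handle, loose; leave it where it is.
- cast_foot: Bystander: grey cast machine foot, 38 x 45 x 50 mm, loose; leave it where it is.

How it is judged (in metres and radians):
On the way, in this order (a step that is already met when the one before it is completed fails the run):
1. the pendant's rocker is off while all the carriers are still in their holders (value of joint pendant_rocker below -0.06 rad and z of each of carrier_a, carrier_b, carrier_c in the frame of fuse_board below 0.068 m), for 0.1 s.
2. all the carriers that were fitted lie or stand on the red mat (x of carrier_a in the frame of parts_mat between -0.09 and 0.09 m and y of carrier_a in the frame of parts_mat between -0.06 and 0.06 m and z of carrier_a in the frame of parts_mat between 0.015 and 0.046 m and x of carrier_b in the frame of parts_mat between -0.09 and 0.09 m and y of carrier_b in the frame of parts_mat between -0.06 and 0.06 m and z of carrier_b in the frame of parts_mat between 0.015 and 0.046 m and x of carrier_c in the frame of parts_mat between -0.09 and 0.09 m and y of carrier_c in the frame of parts_mat between -0.06 and 0.06 m and z of carrier_c in the frame of parts_mat between 0.015 and 0.046 m), for 0.3 s.
3. the tag hangs on the peg (distance between tag_eye and peg_mid below 0.037 m and angle between tag's own x axis and vertical below 0.45 rad), for 0.3 s.
At the end, for the whole second after the job is handed in: The rocker is off, every carrier that was fitted rests on the red mat (its centre over the mat), and the tag hangs on the peg, the middle of its eye within 37 mm of the peg's middle and its long axis within 25 degrees of upright, eye up; all at rest (all of step 2 and all of step 3 and value of joint pendant_rocker below -0.06 rad and linear speed of each of carrier_a, carrier_b, carrier_c, tag below 0.03 m/s); the robot touches nothing.
It fails at once if a carrier is forced in its holder (over 70 N) (contact force between any of carrier_a, carrier_b, carrier_c and fuse_board above 70 N).
It fails at once if a bystander is moved more than 4 cm (distance of any of file, cast_foot from where it was at the start of the episode above 0.04 m).
Of carrier_a, carrier_b, carrier_c only 2 to 3 are there at a start; the rules pass over those that are not, and their reading is None.
At some moment in a run one of parts_mat may be knocked a few centimetres aside while the robot is not near it.
It also fails if it takes over 210 s, if anything falls off the work surface, if the arm or the gripper's body presses on something with over 40 N, if the wrist force passes 120 N, or if a joint passes its speed limit or range.

## Robot

A 6-joint arm with a two-finger parallel gripper is mounted at the origin on a cart in front of the work surface, level with it; the furniture and walls round the work are solid. World frame = base frame: x ahead of the robot, y to its left, z up, the work surface at z = 0. Lengths are in m, angles in degrees, forces in N, time in s.
With the tool pointing down it reaches from about 0.3 to 0.75 m from the base axis. Payload 8.5 kg.
Tool frame: the origin (TCP) lies at the very end of the fingers, on their centre line; the grasp point (between the pads) lies 19 mm behind it; z points along the fingers, y is the line along which they close (so a half turn about z gives the same grasp; the last joint's range is limited). The gripper opens to 85 mm and grips with 20 to 120 N. Pads are 22 mm wide; open, the fingers measure 114 mm over their backs; the gripper's body (76 mm by 85 mm) begins 54 mm behind the grasp point. The pads swing forward as they close: fully open they stand 13 mm farther back than shut.
Start: joints at [54.7, 21.807, 74.336, -0, 83.858, -12.336], TCP at [0.215, 0.506, 0.231] pointing down, gripper open.
Joint ranges: [-178.18, 178.18], [-50.72, 133.34], [12.68, 142.11], [-81.47, 261.47], [9.98, 163.14], [-165.26, 165.26]. Speed limits (degrees/s): [136.94, 136.94, 180, 180, 180, 180].

## Interface

Orientations are given as a 3x3 rotation matrix whose columns are the frame's x, y, z axes.
In Python, from rig import observe, cams, ticket gives the robot as it stands.
- The arm moves only by the tool move_arm, never from a script. Its arguments are lists of equal length, an entry for each row: "jaw": the finger opening in cm, from 0 to 8.54; "dp": the shift along the tool's x, y, z in cm, a list of three; "turn": the turn, a rotation vector about the tool's x, y, z in rad, a list of three. In form: {"jaw": [jaw, ...], "dp": [[tx, ty, tz], ...], "turn": [[wx, wy, wz], ...]}. A call has 1 to 12 rows; each row shifts and turns the commanded pose from where the row before left it, along the tool's axes as they then stand; what a row does not reach is not made up. A row lasts 1/12 s, in which the tool goes at most 41.7 mm and 7.16 degrees, less where a joint would pass 70% of its speed; a pose out of reach is approached as far as the arm can. A call is refused whole if a number of a shift passes 4.17 or a number of a turn 0.125, either way. A call with a gripper value outside its range is refused whole. The fingers move at their own pace and stop on an object; "force" is the grip in N (left out, the last holds). Time passes only in rows, so rows that do not move let the fingers close. It gives the time, the measured TCP pose, the force, the opening and the grip force at its end, in the units of the state.
- observe(): the state, without advancing time (a new reading comes with each control period).
- cams.get_image(name): name is "scene" or "top" or "wrist"; returns (picture, depth): 480x640x3 uint8, red, green, blue; 480x640 float32, m along the optical axis (not along the pixel's ray), 0 where there is no reading.
- cams.calibration(name): a dict with "vertical_fov" (degrees; the focal length in pixels is half the picture's height over the tangent of half this angle, whatever the lens; pixels are square), "cx", "cy" (the principal point, pixels), "view" (4x4, takes a point from world to camera coordinates); the wrist camera has in their place "tool_from_camera" (4x4, takes a point from camera to tool coordinates, whose origin is the TCP and whose axes are the flange's). Camera axes: x right, y up, looking along -z (the intrinsics and any distortion apply to the point x, -y, -z); pixel columns grow to the right and rows downward; lengths in m; the calibration is good to about 2 mm. A picture is of the moment at which its call begins: read the wrist's pose just before it. calibration takes no time and is no camera call.
- ticket.close_job(): hands the job in; it is judged then, once.
Trained networks look in the newest picture that a camera, given by its name, has taken for a name from the list of things; names that differ only in an ending like _2 or _b are one class to them, and where a whole thing is asked for, a point or a joint stands for the part that bears it (a point fixed in the world has none). Each returns a list of dicts, best first, with "p" (0 to 1); they miss things now and then, are a little off and sometimes report something else, mostly with a low value. They report only what shows in the picture. A call takes as long as a camera call.
- cams.spot_in(camera, query): "box" ([centre column, centre row, width, height] as shares, 0 to 1, of the picture: columns of its width, rows of its height, round what is visible of it).
- cams.outline_of(camera, query): "mask" (480x640 bool, what is visible of it) and "box" ([centre column, centre row, width, height] as shares, 0 to 1, of the picture: columns of its width, rows of its height, round what is visible of it).
- cams.mark_of(camera, query): "location" ([column, row] as shares, 0 to 1, of the picture: columns of its width, rows of its height: a listed point, or the origin of a listed thing).
The state is a dict: "time_s": time; "q": joint angles; "qvel": joint speeds; "joint_efforts": joint torques, N m; "position": TCP position; "tool_rot": TCP orientation; "ft_force": force on the tool from outside, world axes, zero at the start; "wrist_torque": the same for the moment, N m; "grip_width": finger opening in m; "gripper_force": force on a finger pad.
Only numpy, scipy, OpenCV 4.12 (cv2) and the standard library are available. Lean on these libraries where they do the work, as an engineer would, in place of code of your own. Each camera call takes 0.05 s, during which the arm holds its last target. There are 200 camera calls.

## Working session

There is one attempt and no reset: what is moved stays moved. The work goes in short steps, Python scripts to look and compute and a tool call to move; the robot and the scene stay as the last step left them, time stands still between calls to the robot, and variables do not carry over. Pictures are saved under pics/ and viewed, at most 14 in all, crops included, and the job is handed in when it is done.

Besides the shell and the picture viewer there is one more tool, called after ">>>" by a JSON object that holds its "op" and its "data". move_arm: Moves the arm, as the interface text tells. Its arguments: {"type":"object","properties":{"jaw":{"type":"array","items":{"type":"number"}},"dp":{"type":"array","items":{"type":"array","items":{"type":"number"}}},"turn":{"type":"array","items":{"type":"array","items":{"type":"number"}}},"force":{"type":"number"}},"required":["jaw","dp","turn"]}

```bash
ls; mkdir -p pics; cat > h.py <<'E'
import numpy as np, cv2
from rig import observe, cams, ticket
def K(c):
    f=240/np.tan(np.radians(c['vertical_fov'])/2); return f,c['cx'],c['cy']
def cam2world(name):
    c=cams.calibration(name)
    if name!='wrist': return np.linalg.inv(np.array(c['view'])),c
    s=observe(); T=np.eye(4); T[:3,:3]=s['tool_rot']; T[:3,3]=s['position']
    return T@np.array(c['tool_from_camera']),c
def grab(name,fn=None):
    T,c=cam2world(name); im,d=cams.get_image(name)
    if fn: cv2.imwrite('pics/'+fn,cv2.cvtColor(im,cv2.COLOR_RGB2BGR))
    return im,d,T,c
def cloud(d,T,c):
    f,cx,cy=K(c); v,u=np.mgrid[:480,:640]
    P=np.stack([(u-cx)/f*d,-(v-cy)/f*d,-d],-1)
    return P@T[:3,:3].T+T[:3,3]
def ray(T,c,u,v,z):
    f,cx,cy=K(c); r=T[:3,:3]@np.array([(u-cx)/f,-(v-cy)/f,-1.]); o=T[:3,3]
    return o+r*(z-o[2])/r[2]
def proj(T,c,p):
    f,cx,cy=K(c); q=np.linalg.inv(T)@np.append(p,1); return cx+f*q[0]/-q[2], cy+f*q[1]/q[2]
E
python3 - <<'E'
from h import *
for n in ['scene','top']:
    im,d,T,c=grab(n,n+'1.png'); print(n,{k:v for k,v in c.items() if k!='view'},T.round(3).tolist())
    P=cloud(d,T,c)
    np.save(n+'_P.npy',P)
    for q in ['fuse_board','carrier_a','carrier_b','carrier_c','parts_mat','tag','pendant','file','cast_foot']:
        r=cams.outline_of(n,q)
        for x in r[:3]:
            if x['p']<.3: continue
            m=x['mask']&(d>0); pp=P[m]
            print(q,round(x['p'],2),(np.array(x['box'])*[640,480,640,480]).round().tolist(),np.median(pp,0).round(3) if len(pp) else '')
    for q in ['holder_a','holder_c','tag_eye','peg_tip','peg_mid','rocker_mid','tag','parts_mat']:
        for x in cams.mark_of(n,q)[:2]: print(q,round(x['p'],2),(np.array(x['location'])*[640,480]).round(1).tolist())
print(observe())
E
```

```text
pics
scene {'vertical_fov': 53.595383297606375, 'cx': 323.82831475362605, 'cy': 243.8729702834759} [[0.63, 0.603, -0.489, 0.114], [-0.776, 0.483, -0.405, -0.296], [-0.008, 0.635, 0.773, 0.777], [0.0, 0.0, 0.0, 1.0]]
fuse_board 0.71 [383.0, 278.0, 175.0, 171.0] [ 0.534 -0.076  0.055]
fuse_board 0.66 [356.0, 376.0, 61.0, 66.0] [ 0.404 -0.122  0.007]
carrier_a 0.88 [356.0, 265.0, 30.0, 32.0] [ 0.545 -0.012  0.095]
carrier_b 0.88 [356.0, 265.0, 30.0, 32.0] [ 0.545 -0.012  0.095]
carrier_c 0.88 [356.0, 265.0, 30.0, 32.0] [ 0.545 -0.012  0.095]
parts_mat 0.6 [225.0, 273.0, 102.0, 88.0] [0.426 0.22  0.008]
tag 0.73 [354.0, 375.0, 58.0, 66.0] [ 0.404 -0.12   0.006]
pendant 0.97 [276.0, 208.0, 55.0, 36.0] [0.599 0.244 0.034]
file 0.56 [417.0, 248.0, 113.0, 55.0] [ 0.703 -0.038  0.013]
cast_foot 0.96 [286.0, 306.0, 27.0, 36.0] [0.422 0.053 0.041]
holder_a 0.84 [388.7, 294.8]
holder_a 0.83 [426.6, 323.7]
holder_c 0.84 [388.7, 294.8]
holder_c 0.83 [426.6, 323.7]
tag_eye 0.63 [332.5, 356.7]
peg_tip 0.86 [301.4, 213.7]
peg_tip 0.28 [391.3, 297.7]
peg_mid 0.91 [311.4, 210.6]
rocker_mid 0.87 [267.5,
[... 1752 characters left out ...]
8570525e+01, -1.23382437e+01]), 'qvel': array([ 0.07954824,  0.02531377, -0.12154501,  0.08443081, -0.02719123,
       -0.03090659]), 'joint_efforts': array([ 4.93365042e-04, -4.48326766e+01, -2.31461138e+01, -1.41706578e-04,
        5.92266260e-04,  6.15030885e-06]), 'position': array([0.21459509, 0.5063898 , 0.23130382]), 'tool_rot': array([[-9.20752751e-01,  3.90146602e-01, -1.57628852e-05],
       [ 3.90146602e-01,  9.20752751e-01, -2.45633531e-05],
       [ 4.93041117e-06, -2.87666110e-05, -1.00000000e+00]]), 'ft_force': array([ 0.27638868, -0.01667753,  0.19111333]), 'wrist_torque': array([-0.00767805,  0.00799393, -0.0226144 ]), 'gripper_force': 0.0, 'grip_width': 0.08562656698888976}
```

```bash
python3 - <<'E'
import cv2
t=cv2.imread('pics/top1.png')[150:370,170:470]; cv2.imwrite('pics/topc.png',cv2.resize(t,None,fx=2.6,fy=2.6,interpolation=cv2.INTER_CUBIC))
t=cv2.imread('pics/scene1.png')[150:430,150:510]; cv2.imwrite('pics/scenec.png',cv2.resize(t,None,fx=2.1,fy=2.1,interpolation=cv2.INTER_CUBIC))
E
```

```text
(no output)
```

View pics/topc.png

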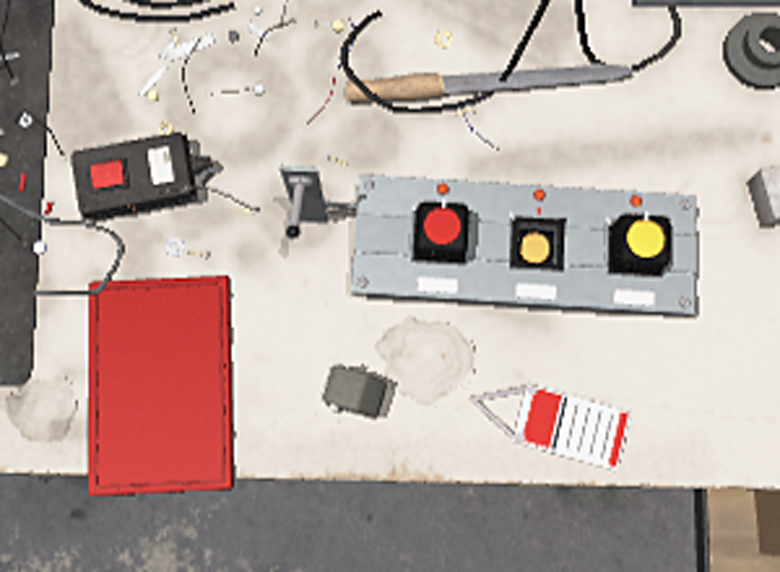

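View pics/scenec.png

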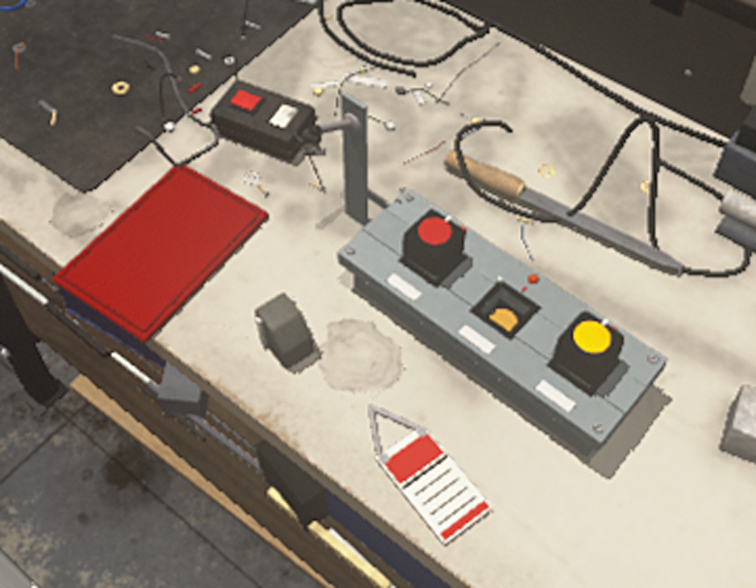

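```bash
cat > m1.py <<'E'
from h import *
def rect(pts):  # minAreaRect in mm
    (c,s,a)=cv2.minAreaRect((pts[:,:2]*1000).astype(np.float32)); return np.round(c,1),np.round(s,1),round(a,1)
for n in ['top','scene']:
    im=cv2.cvtColor(cv2.imread(f'pics/{n}1.png'),cv2.COLOR_BGR2HSV); P=np.load(n+'_P.npy'); T,c=cam2world(n)
    H,S,V=im[...,0].astype(int),im[...,1],im[...,2]
    red=((H<8)|(H>172))&(S>150)&(V>90); yel=(H>22)&(H<35)&(S>150)&(V>150)
    def cc(m,z,name,lo=20):
        k,l,st,ce=cv2.connectedComponentsWithStats(m.astype(np.uint8))
        for i in range(1,k):
            if st[i,4]>lo:
                q=P[l==i]; w=ray(T,c,*ce[i],z) 
                print(n,name,st[i,4],ce[i].round(1),'med',np.median(q,0).round(4),'mean',q.mean(0).round(4),rect(q))
    cc(red,.04,'red'); cc(yel,.1,'yel')
    z=P[...,2]; x=P[...,0]; y=P[...,1]
    b=(z>.051)&(z<.059)&(x>.45)&(x<.65)&(y>-.25)&(y<.1)
    print(n,'board',rect(P[b]))
    b=(z>.03)&(z<.0375)&(x>.5)&(x<.68)&(y>.17)&(y<.33); print(n,'pend',rect(P[b]))
    b=(z>.006)&(z<.012)&(abs(y-.225)<.1)&(x>.3)&(x<.55)&red; print(n,'mat',rect(P[b]))
    b=(z>.08)&(x>.45)&(x<.62)&(y>.05)&(y<.15); print(n,'peg',P[b][:,:].min(0).round(3),P[b].max(0).round(3))
    w=(z>.0035)&(z<.012)&(x>.33)&(x<.46)&(y>-.2)&(y<-.02); print(n,'tag',rect(P[w]),w.sum())
    for i in range(0): pass
E
python3 m1.py
```

```text
top red 110 [210.9 216.5] med [0.6027 0.2751 0.0378] mean [0.603  0.275  0.0378] (array([603.8, 275.5]), array([22.5, 27.2]), 8.0)
top red 164 [339.6 236.4] med [ 0.5505 -0.0049  0.0973] mean [ 0.5477 -0.0054  0.1085] (array([450.5,   5. ]), array([ 27.6, 229.7]), 83.8)
top red 4417 [230.9 298.3] med [0.4271 0.2256 0.0079] mean [0.4278 0.2248 0.0127] (array([430.4, 160.7]), array([185. , 259.1]), 0.0)
top red 206 [378.1 310.2] med [ 0.409  -0.0948  0.0064] mean [ 0.4088 -0.095   0.0063] (array([409. , -94.9]), array([22.5, 43.6]), 75.0)
top red 50 [407.4 318.4] med [ 0.3923 -0.1575  0.0063] mean [ 0.3925 -0.1583  0.0063] (array([ 392.2, -158.4]), array([ 5.5, 42.4]), 75.1)
top yel 147 [417.7 241.6] med [ 0.5419 -0.1658  0.0977] mean [ 0.5413 -0.1642  0.1039] (array([445. , -72.4]), array([ 27.1, 298. ]), 46.3)
top board (array([547.1, -58.3]), array([316.3, 101. ]), 87.7)
top pend (array([586.3, 264. ]), array([105.7, 153.1]), 34.9)
top mat (array([430.3, 225.6]), array([177.9, 118.2]), 4.3)
top peg [0.522 0.089 0.08 ] [0.577 0.116 0.175]
top tag (array([ 406.6, -110.3]), array([103.
[... 472 characters left out ...]
-0.0971  0.0067] mean [ 0.41   -0.0975  0.0094] (array([ 266.6, -182. ]), array([378.1,  43. ]), 30.2)
scene red 79 [370.5 397.4] med [ 0.394  -0.1595  0.0068] mean [ 0.3906 -0.1615  0.0165] (array([ 260. , -217.4]), array([330. ,  28.7]), 23.2)
scene yel 195 [431.2 310.1] med [ 0.5443 -0.1681  0.098 ] mean [ 0.5423 -0.1687  0.1015] (array([ 336.1, -229.2]), array([463.5,  26.4]), 16.3)
scene board (array([549.7, -59.1]), array([317.3, 103.1]), 87.7)
scene pend (array([587.8, 264.6]), array([104.9, 156. ]), 34.9)
scene mat (array([432.6, 222.6]), array([178.5, 119. ]), 3.6)
scene peg [0.525 0.086 0.08 ] [0.58  0.116 0.174]
scene tag (array([ 410.4, -109.8]), array([176.5,  97.5]), 88.8) 1637
```

```bash
cat >> h.py <<'E'
from scipy.spatial.transform import Rotation as Ro
def down(ang):
    a=np.radians(ang); x=np.array([np.cos(a),np.sin(a),0]); z=np.array([0,0,-1.]); return np.stack([x,np.cross(z,x),z],1)
def plan(*way,ang=None,R=None):
    s=observe(); R0=np.array(s['tool_rot']); p=np.array(s['position'])
    if R is None: R=down(ang) if ang is not None else R0
    rv=Ro.from_matrix(R0.T@R).as_rotvec(); n=int(np.ceil(np.abs(rv).max()/.12)); 
    print('t',round(s['time_s'],1),'p',p.round(4),'turn',rv.round(4),'rows',n,(rv/max(n,1)).round(4))
    for w in way:
        d=R.T@(np.array(w)-p)*100; k=int(np.ceil(np.linalg.norm(d)/4.0)); print('to',w,'cm',d.round(2),'rows',k,(d/max(k,1)).round(3)); p=np.array(w)
E
python3 - <<'E'
from h import *
r=np.array([.6045,.274]);u=np.array([.139,-.990]); p=r+.014*u
plan([*p,.16],[*p,.05],ang=98)
E
```

```text
t 1.8 p [0.2146 0.5064 0.2313] turn [-0.      0.      1.0304] rows 9 [-0.      0.      0.1145]
to [np.float64(0.606446), np.float64(0.26014000000000004), 0.16] cm [-29.84  35.38   7.13] rows 12 [-2.487  2.948  0.594]
to [np.float64(0.606446), np.float64(0.26014000000000004), 0.05] cm [ 0.  0. 11.] rows 3 [0.    0.    3.667]
```

>>> {"op": "move_arm", "data": {"jaw": [0, 0, 0, 0, 0, 0, 0, 0, 0], "dp": [[0, 0, 0], [0, 0, 0], [0, 0, 0], [0, 0, 0], [0, 0, 0], [0, 0, 0], [0, 0, 0], [0, 0, 0], [0, 0, 0]], "turn": [[0, 0, 0.1145], [0, 0, 0.1145], [0, 0, 0.1145], [0, 0, 0.1145], [0, 0, 0.1145], [0, 0, 0.1145], [0, 0, 0.1145], [0, 0, 0.1145], [0, 0, 0.1145]]}}

```text
time_s: 2.55
position: [0.2146, 0.5064, 0.2313]
tool_rot: [[-0.133, 0.991, 0.0], [0.991, 0.133, -0.0], [-0.0, -0.0, -1.0]]
ft_force: [0.1, -1.2, 0.0]
grip_width: -0.0001
gripper_force: 0.0
```

>>> {"op": "move_arm", "data": {"jaw": [0, 0, 0, 0, 0, 0, 0, 0, 0, 0, 0, 0], "dp": [[-2.487, 2.948, 0.594], [-2.487, 2.948, 0.594], [-2.487, 2.948, 0.594], [-2.487, 2.948, 0.594], [-2.487, 2.948, 0.594], [-2.487, 2.948, 0.594], [-2.487, 2.948, 0.594], [-2.487, 2.948, 0.594], [-2.487, 2.948, 0.594], [-2.487, 2.948, 0.594], [-2.487, 2.948, 0.594], [-2.487, 2.948, 0.594]], "turn": [[0, 0, 0], [0, 0, 0], [0, 0, 0], [0, 0, 0], [0, 0, 0], [0, 0, 0], [0, 0, 0], [0, 0, 0], [0, 0, 0], [0, 0, 0], [0, 0, 0], [0, 0, 0]]}}

```text
time_s: 3.55
position: [0.6079, 0.2587, 0.1597]
tool_rot: [[-0.139, 0.99, -0.0], [0.99, 0.139, 0.0], [0.0, -0.0, -1.0]]
ft_force: [0.2, 0.1, -1.0]
grip_width: -0.0005
gripper_force: 0.0
```

```bash
python3 - <<'E'
from h import *
r=np.array([.6045,.274]);u=np.array([.139,-.990]); p=r+.014*u
plan([*p,.05],ang=98); print(observe()['ft_force'],observe()['q'])
im,d,T,c=grab('wrist','w1.png')
for q in ['rocker_mid']:
    for x in cams.mark_of('wrist',q)[:2]:
        l=np.array(x['location'])*[640,480]; print(q,x['p'],l,ray(T,c,*l,.04))
E
```

```text
t 3.5 p [0.6079 0.2587 0.1597] turn [-0.     -0.     -0.0003] rows 1 [-0.     -0.     -0.0003]
to [np.float64(0.606446), np.float64(0.26014000000000004), 0.05] cm [ 0.16 -0.12 10.97] rows 3 [ 0.054 -0.04   3.657]
[ 0.21557082  0.09202332 -1.03619092] [1.28098083e+01 3.59840043e+01 6.14481988e+01 4.17027333e-04
 8.25686101e+01 4.82635449e+00]
rocker_mid 0.74 [317.312 207.408] [0.60391457 0.27615214 0.04      ]
```

View pics/w1.png

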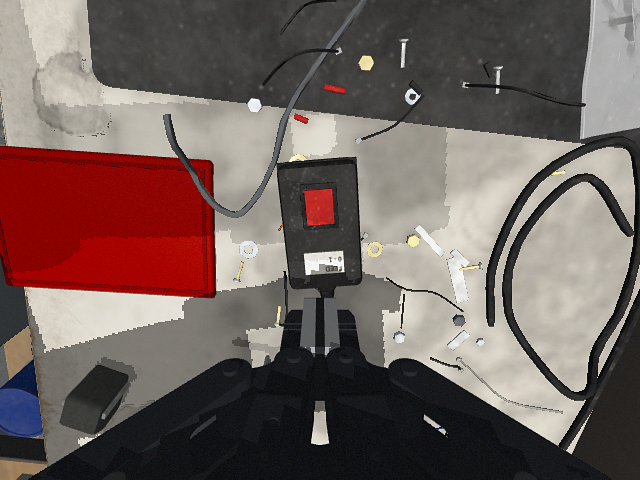

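>>> {"op": "move_arm", "data": {"jaw": [0, 0, 0, 0, 0, 0, 0], "dp": [[0.08, -0.08, 3.6], [0.08, -0.08, 3.6], [0, 0, 3.3], [0, 0, 0], [0, 0, 0.5], [0, 0, 0.5], [0, 0, 0.3]], "turn": [[0, 0, 0], [0, 0, 0], [0, 0, 0], [0, 0, 0], [0, 0, 0], [0, 0, 0], [0, 0, 0]]}}

```text
time_s: 4.23
position: [0.6055, 0.2618, 0.0438]
tool_rot: [[-0.139, 0.99, 0.003], [0.99, 0.139, 0.001], [0.0, 0.003, -1.0]]
ft_force: [0.2, 0.4, 0.4]
grip_width: 0.0
gripper_force: 0.0
```

>>> {"op": "move_arm", "data": {"jaw": [0], "dp": [[0, 0, 0]], "turn": [[0, 0, 0]]}}

```text
time_s: 4.32
position: [0.605, 0.2616, 0.0432]
tool_rot: [[-0.139, 0.99, 0.002], [0.99, 0.139, 0.0], [0.0, 0.002, -1.0]]
ft_force: [0.4, -0.0, -0.9]
grip_width: 0.0
gripper_force: 0.0
```

>>> {"op": "move_arm", "data": {"jaw": [0, 0, 0, 0], "dp": [[0, 0, 0.2], [0, 0, 0.2], [0, 0, 0.1], [0, 0, 0]], "turn": [[0, 0, 0], [0, 0, 0], [0, 0, 0], [0, 0, 0]]}}

```text
time_s: 4.65
position: [0.605, 0.2614, 0.0379]
tool_rot: [[-0.139, 0.99, 0.001], [0.99, 0.139, 0.0], [0.0, 0.001, -1.0]]
ft_force: [-0.2, 0.5, 2.7]
grip_width: 0.0002
gripper_force: 1.5
```

>>> {"op": "move_arm", "data": {"jaw": [0, 0], "dp": [[0, 0, 0.1], [0, 0, 0]], "turn": [[0, 0, 0], [0, 0, 0]]}}

```text
time_s: 4.82
position: [0.605, 0.2614, 0.0372]
tool_rot: [[-0.139, 0.99, 0.002], [0.99, 0.139, 0.0], [-0.0, 0.002, -1.0]]
ft_force: [-0.3, -0.5, 3.9]
grip_width: 0.0002
gripper_force: 2.6
```

>>> {"op": "move_arm", "data": {"jaw": [0, 0, 0, 0, 0, 0, 0], "dp": [[0, 0, 0.1], [0, 0, 0], [0, 0, -2], [0, 0, -4], [0, 0, -4], [0, 0, -2], [0, 0, 0]], "turn": [[0, 0, 0], [0, 0, 0], [0, 0, 0], [0, 0, 0], [0, 0, 0], [0, 0, 0], [0, 0, 0]]}}

```text
time_s: 5.4
position: [0.6064, 0.2619, 0.1609]
tool_rot: [[-0.139, 0.99, 0.01], [0.99, 0.139, 0.002], [0.001, 0.01, -1.0]]
ft_force: [-0.0, -0.1, -0.3]
grip_width: 0.0001
gripper_force: 0.0
```

```bash
python3 - <<'E'
from h import *
im,d,T,c=grab('wrist','w2.png'); P=cloud(d,T,c)
u=np.array([.139,-.990])
hsv=cv2.cvtColor(im,cv2.COLOR_RGB2HSV); m=((hsv[...,0]<8)|(hsv[...,0]>172))&(hsv[...,1]>150)&(hsv[...,2]>60)
m&=(abs(P[...,0]-.604)<.03)&(abs(P[...,1]-.275)<.03)&(P[...,2]>.02)
q=P[m]; ctr=np.median(q,0); s=(q[:,:2]-ctr[:2])@u; print(len(q),ctr,'slope',np.polyfit(s,q[:,2],1))
a=np.load('top_P.npy')
im0=cv2.cvtColor(cv2.imread('pics/top1.png'),cv2.COLOR_BGR2HSV); m0=((im0[...,0]<8)|(im0[...,0]>172))&(im0[...,1]>150)&(abs(a[...,0]-.604)<.03)&(abs(a[...,1]-.275)<.03)
q=a[m0]; s=(q[:,:2]-ctr[:2])@u; print('before',np.polyfit(s,q[:,2],1))
plan([.5,.05,.25],[.551,-.0065,.2],ang=87.5)
E
```

```text
876 [0.60496453 0.27766974 0.03830625] slope [-0.2189094   0.03836411]
before [-0.01621973  0.03780197]
t 5.5 p [0.6054 0.2617 0.1577] turn [ 0.0052 -0.0009  0.1833] rows 2 [ 0.0026 -0.0005  0.0916]
to [0.5, 0.05, 0.25] cm [-21.61  -9.61  -9.23] rows 7 [-3.087 -1.373 -1.318]
to [0.551, -0.0065, 0.2] cm [-5.42  5.34  5.  ] rows 3 [-1.807  1.781  1.667]
```

>>> {"op": "move_arm", "data": {"jaw": [8, 8, 8, 8, 8, 8, 8, 8, 8, 8, 8], "dp": [[0, 0, -4], [0, 0, -4], [-3.087, -1.373, -0.2], [-3.087, -1.373, -0.2], [-3.087, -1.373, -0.2], [-3.087, -1.373, -0.2], [-3.087, -1.373, -0.2], [-3.087, -1.373, -0.2], [-3.087, -1.373, 0], [-3.0, 2.6, 0], [-2.42, 2.74, 0]], "turn": [[0.0026, 0, 0.0916], [0.0026, 0, 0.0917], [0, 0, 0], [0, 0, 0], [0, 0, 0], [0, 0, 0], [0, 0, 0], [0, 0, 0], [0, 0, 0], [0, 0, 0], [0, 0, 0]]}}

```text
time_s: 6.37
position: [0.5488, -0.0084, 0.2467]
tool_rot: [[0.045, 0.999, -0.008], [0.999, -0.045, 0.0], [-0.0, -0.008, -1.0]]
ft_force: [0.6, 0.3, 1.2]
grip_width: 0.08
gripper_force: 0.0
```

```bash
python3 - <<'E'
from h import *
im,d,T,c=grab('wrist','w3.png'); P=cloud(d,T,c)
hsv=cv2.cvtColor(im,cv2.COLOR_RGB2HSV); H,S,V=cv2.split(hsv)
for n,m in [('red',((H<8)|(H>172))&(S>150)&(V>60)),('yel',(H>20)&(H<36)&(S>150)&(V>100))]:
    m=m&(abs(P[...,2]-.097)<.012)
    k,l,st,ce=cv2.connectedComponentsWithStats(m.astype(np.uint8))
    for i in range(1,k):
        if st[i,4]>50: print(n,st[i],ce[i].round(1),P[l==i].mean(0).round(4))
m=(P[...,2]>.085)&(P[...,2]<.102)&(V<70)
for y0 in (-.0065,-.1665):
    q=P[m&(abs(P[...,0]-.547)<.04)&(abs(P[...,1]-y0)<.04)]
    if len(q)>50: print('blk',cv2.minAreaRect((q[:,:2]*1000).astype(np.float32)),np.median(q[:,2]))
for q in ['peg_tip','peg_mid','holder_a']:
    for x in cams.mark_of('wrist',q)[:2]:
        w=np.array(x['location'])*[640,480]; print(q,round(x['p'],2),w.round(),ray(T,c,*w,{'peg_tip':.168,'peg_mid':.154}.get(q,.055)).round(4))
plan([.551,-.0065,.12],ang=87.5)
E
```

```text
red [ 308  198   36   36 1009] [325.7 215.4] [ 0.5526 -0.0051  0.0971]
yel [310 367  31  26 594] [324.8 379.6] [ 0.5456 -0.1645  0.097 ]
blk ((552.4881591796875, -4.203824996948242), (40.90662384033203, 42.22198486328125), 88.43650817871094) 0.09499400251441828
blk ((545.7348022460938, -163.620849609375), (42.26905059814453, 42.495811462402344), 88.14307403564453) 0.09450512326300026
peg_mid 0.71 [317.  53.] [0.5519 0.1059 0.154 ]
holder_a 0.86 [322. 353.] [ 0.5424 -0.1657  0.055 ]
t 6.6 p [ 0.55   -0.0071  0.2457] turn [-0.0083 -0.0003 -0.0014] rows 1 [-0.0083 -0.0003 -0.0014]
to [0.551, -0.0065, 0.12] cm [ 0.07  0.1  12.57] rows 4 [0.017 0.024 3.143]
```

View pics/w3.png

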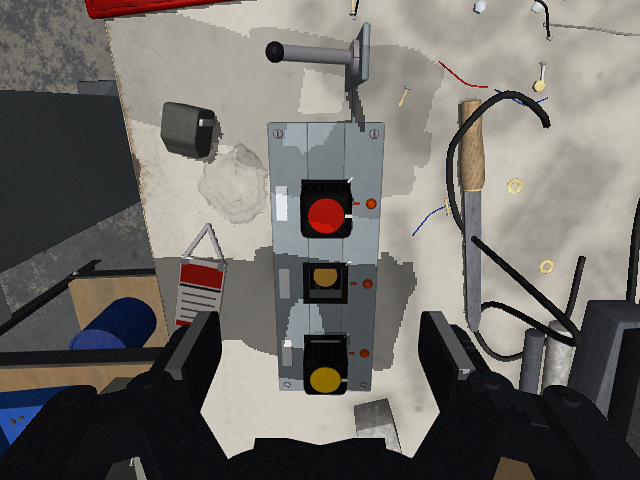

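>>> {"op": "move_arm", "data": {"jaw": [8, 8, 8, 8, 8, 8, 8], "dp": [[0.12, 0.15, 3.5], [0, 0, 3.5], [0, 0, 3.5], [0, 0, 3.5], [0, 0, 2], [0, 0, 1], [0, 0, 0]], "turn": [[-0.0083, 0, -0.0014], [0, 0, 0], [0, 0, 0], [0, 0, 0], [0, 0, 0], [0, 0, 0], [0, 0, 0]]}}

```text
time_s: 7.15
position: [0.5506, -0.0046, 0.0755]
tool_rot: [[0.041, 0.999, -0.001], [0.999, -0.041, 0.0], [0.0, -0.001, -1.0]]
ft_force: [-1.0, 0.5, -0.0]
grip_width: 0.0802
gripper_force: 0.0
```

>>> {"op": "move_arm", "data": {"jaw": [8, 8], "dp": [[0, 0, 0], [0, 0, 0]], "turn": [[0, 0, 0], [0, 0, 0]]}}

```text
time_s: 7.32
position: [0.5527, -0.0055, 0.0789]
tool_rot: [[0.042, 0.999, 0.006], [0.999, -0.042, -0.001], [-0.001, 0.006, -1.0]]
ft_force: [0.7, -0.2, -0.1]
grip_width: 0.0797
gripper_force: 0.0
```

>>> {"op": "move_arm", "data": {"jaw": [4.6, 4.6, 4.6, 4.6], "dp": [[0, 0, 0], [0, 0, 0], [0, 0, 0], [0, 0, 0]], "turn": [[0, 0, 0], [0, 0, 0], [0, 0, 0], [0, 0, 0]]}}

```text
time_s: 7.65
position: [0.5522, -0.0057, 0.0779]
tool_rot: [[0.042, 0.999, 0.004], [0.999, -0.042, -0.001], [-0.001, 0.004, -1.0]]
ft_force: [0.6, 0.3, 0.8]
grip_width: 0.046
gripper_force: 0.0
```

>>> {"op": "move_arm", "data": {"jaw": [3.5, 3.5, 3.5], "dp": [[0, 0, 0], [0, 0, 0], [0, 0, 0]], "turn": [[0, 0, 0], [0, 0, 0], [0, 0, 0]], "force": 60}}

```text
time_s: 7.9
position: [0.5522, -0.0058, 0.0777]
tool_rot: [[0.042, 0.999, 0.004], [0.999, -0.042, -0.001], [-0.001, 0.004, -1.0]]
ft_force: [-0.8, 0.1, 3.4]
grip_width: 0.0405
gripper_force: 62.6
```

>>> {"op": "move_arm", "data": {"jaw": [3.5, 3.5, 3.5], "dp": [[0, 0, 0.3], [0, 0, 0.3], [0, 0, 0]], "turn": [[0, 0, 0], [0, 0, 0], [0, 0, 0]]}}

```text
time_s: 8.15
position: [0.5522, -0.0058, 0.0711]
tool_rot: [[0.042, 0.999, 0.004], [0.999, -0.042, -0.001], [-0.001, 0.004, -1.0]]
ft_force: [-0.7, 0.4, 5.7]
grip_width: 0.0408
gripper_force: 63.0
```

>>> {"op": "move_arm", "data": {"jaw": [3.5, 3.5], "dp": [[0, 0, 0], [0, 0, 0]], "turn": [[0, 0, 0], [0, 0, 0]]}}

```text
time_s: 8.32
position: [0.5522, -0.0058, 0.0715]
tool_rot: [[0.042, 0.999, 0.004], [0.999, -0.042, -0.001], [-0.001, 0.004, -1.0]]
ft_force: [-0.5, 0.2, 6.6]
grip_width: 0.0407
gripper_force: 63.0
```

>>> {"op": "move_arm", "data": {"jaw": [3.5, 3.5, 3.5, 3.5, 3.5, 3.5, 3.5, 3.5, 3.5], "dp": [[0, 0, 0.07], [0, 0, 0], [0, 0, 0], [0, 0, 0], [0, 0, 0], [0, 0, 0], [0, 0, 0], [0, 0, 0], [0, 0, 0]], "turn": [[0, 0, 0], [0, 0, -0.11], [0, 0, -0.11], [0, 0, -0.11], [0, 0, -0.11], [0, 0, -0.11], [0, 0, -0.11], [0, 0, -0.11], [0, 0, 0]]}}

```text
time_s: 9.07
position: [0.5524, -0.0057, 0.0709]
tool_rot: [[-0.669, 0.743, 0.004], [0.743, 0.669, -0.001], [-0.003, 0.002, -1.0]]
ft_force: [-0.6, -0.5, 6.2]
grip_width: 0.0407
gripper_force: 63.1
```

>>> {"op": "move_arm", "data": {"jaw": [3.5, 3.5], "dp": [[0, 0, 0], [0, 0, 0]], "turn": [[0, 0, 0], [0, 0, 0]]}}

```text
time_s: 9.23
position: [0.5524, -0.0057, 0.0709]
tool_rot: [[-0.665, 0.747, 0.004], [0.747, 0.665, -0.001], [-0.003, 0.003, -1.0]]
ft_force: [0.1, 0.3, 6.9]
grip_width: 0.0408
gripper_force: 63.1
```

```bash
python3 - <<'E'
from h import *
s=observe(); print(s['position'].round(4),s['ft_force'].round(1),s['wrist_torque'].round(2)); print(np.degrees(np.arctan2(s['tool_rot'][1,0],s['tool_rot'][0,0])))
E
```

```text
[ 0.5524 -0.0057  0.0709] [0.1 0.3 6.9] [0.01 0.15 0.02]
131.69258654071334
```

>>> {"op": "move_arm", "data": {"jaw": [3.5, 3.5, 3.5], "dp": [[0, 0, -0.8], [0, 0, -0.7], [0, 0, 0]], "turn": [[0, 0, 0], [0, 0, 0], [0, 0, 0]]}}

```text
time_s: 9.48
position: [0.5523, -0.0058, 0.0868]
tool_rot: [[-0.665, 0.747, 0.004], [0.747, 0.665, -0.001], [-0.004, 0.003, -1.0]]
ft_force: [0.0, 0.4, -0.5]
grip_width: 0.0408
gripper_force: 62.3
```

```bash
python3 - <<'E'
from h import *
plan([.5523,-.0058,.15],[.44,.04,.15],[.44,.17,.15],[.476,.228,.15],ang=94)
E
```

```text
t 9.5 p [ 0.5523 -0.0058  0.0868] turn [0.0037 0.0026 0.6579] rows 6 [0.0006 0.0004 0.1096]
to [0.5523, -0.0058, 0.15] cm [-0.   -0.   -6.32] rows 2 [-2.00e-03 -1.00e-03 -3.16e+00]
to [0.44, 0.04, 0.15] cm [  5.35 -10.88   0.  ] rows 4 [ 1.338 -2.721  0.   ]
to [0.44, 0.17, 0.15] cm [12.97  0.91  0.  ] rows 4 [3.242 0.227 0.   ]
to [0.476, 0.228, 0.15] cm [5.53 4.   0.  ] rows 2 [2.767 1.998 0.   ]
```

>>> {"op": "move_arm", "data": {"jaw": [3.5, 3.5, 3.5, 3.5, 3.5, 3.5, 3.5, 3.5, 3.5, 3.5], "dp": [[0, 0, -1.5], [0, 0, -1.5], [0, 0, -1.5], [0, 0, -1.0], [0, 0, -0.8], [0, 0, 0], [1.338, -2.72, 0], [1.338, -2.72, 0], [1.338, -2.72, 0], [1.338, -2.72, 0]], "turn": [[0, 0, 0.11], [0, 0, 0.11], [0, 0, 0.11], [0, 0, 0.11], [0, 0, 0.11], [0.004, 0.003, 0.11], [0, 0, 0], [0, 0, 0], [0, 0, 0], [0, 0, 0]]}}

```text
time_s: 10.32
position: [0.4377, 0.0409, 0.1483]
tool_rot: [[-0.067, 0.998, -0.003], [0.998, 0.067, 0.002], [0.002, -0.003, -1.0]]
ft_force: [0.6, 0.5, -1.1]
grip_width: 0.0405
gripper_force: 62.3
```

>>> {"op": "move_arm", "data": {"jaw": [3.5, 3.5, 3.5, 3.5, 3.5, 3.5, 3.5], "dp": [[3.24, 0.23, 0], [3.24, 0.23, 0], [3.24, 0.23, 0], [3.24, 0.23, 0], [2.77, 2, 0], [2.77, 2, 0], [0, 0, 0]], "turn": [[0, 0, 0], [0, 0, 0], [0, 0, 0], [0, 0, 0], [0, 0, 0], [0, 0, 0], [0, 0, 0]]}}

```text
time_s: 10.9
position: [0.4779, 0.2321, 0.1487]
tool_rot: [[-0.071, 0.998, -0.0], [0.997, 0.071, 0.003], [0.003, 0.0, -1.0]]
ft_force: [-0.6, -1.0, -1.3]
grip_width: 0.0408
gripper_force: 62.4
```

```bash
cat > mat.py <<'E'
from h import *
def mat(n,fn=None):
    im,d,T,c=grab(n,fn); P=cloud(d,T,c); H,S,V=cv2.split(cv2.cvtColor(im,cv2.COLOR_RGB2HSV))
    m=((H<8)|(H>172))&(S>150)&(V>60)&(abs(P[...,2]-.008)<.006)&(abs(P[...,1]-.22)<.16)&(abs(P[...,0]-.43)<.2)
    m=cv2.morphologyEx(m.astype(np.uint8),cv2.MORPH_OPEN,np.ones((3,3)))>0
    (c0,s,a)=cv2.minAreaRect((P[m][:,:2]*1000).astype(np.float32)); print(n,'mat',np.round(c0,1),np.round(s,1),round(a,1),m.sum())
    return P,im
E
python3 - <<'E'
from mat import *
mat('top','t2.png'); mat('scene'); s=observe(); print(s['position'],s['q'])
E
```

```text
top mat [431.7 209.9] [178.3  86.7] 3.1 2477
scene mat [432.7 222.7] [178.9 118.9] 4.2 3970
[0.47577615 0.22887726 0.14835971] [12.77717362 24.09597501 85.47151333  0.11490376 70.59066804  8.76268657]
```

>>> {"op": "move_arm", "data": {"jaw": [3.5, 3.5, 3.5, 3.5, 3.5, 3.5], "dp": [[0, 0, 3.5], [0, 0, 3], [0, 0, 1.5], [0, 0, 0.6], [0, 0, 0.3], [0, 0, 0]], "turn": [[0, 0, 0], [0, 0, 0], [0, 0, 0], [0, 0, 0], [0, 0, 0], [0, 0, 0]]}}

```text
time_s: 11.5
position: [0.4762, 0.228, 0.0605]
tool_rot: [[-0.067, 0.998, -0.001], [0.998, 0.067, 0.002], [0.002, -0.001, -1.0]]
ft_force: [0.1, 0.5, -1.4]
grip_width: 0.0405
gripper_force: 62.4
```

>>> {"op": "move_arm", "data": {"jaw": [3.5, 3.5, 3.5], "dp": [[0, 0, 0.2], [0, 0, 0.2], [0, 0, 0]], "turn": [[0, 0, 0], [0, 0, 0], [0, 0, 0]]}}

```text
time_s: 11.75
position: [0.4763, 0.2284, 0.0567]
tool_rot: [[-0.067, 0.998, -0.0], [0.998, 0.067, 0.002], [0.002, -0.0, -1.0]]
ft_force: [-0.2, 0.2, -1.2]
grip_width: 0.041
gripper_force: 62.4
```

>>> {"op": "move_arm", "data": {"jaw": [3.5, 3.5, 3.5], "dp": [[0, 0, 0.12], [0, 0, 0.12], [0, 0, 0]], "turn": [[0, 0, 0], [0, 0, 0], [0, 0, 0]]}}

```text
time_s: 12.0
position: [0.4763, 0.2286, 0.0542]
tool_rot: [[-0.068, 0.998, -0.0], [0.998, 0.068, 0.002], [0.002, -0.0, -1.0]]
ft_force: [-0.8, -0.4, 1.7]
grip_width: 0.0407
gripper_force: 62.7
```

>>> {"op": "move_arm", "data": {"jaw": [4.6, 6, 6, 6, 6, 6, 6], "dp": [[0, 0, 0], [0, 0, 0], [0, 0, 0], [0, 0, -2], [0, 0, -4], [0, 0, -4], [0, 0, -2]], "turn": [[0, 0, 0], [0, 0, 0], [0, 0, 0], [0, 0, 0], [0, 0, 0], [0, 0, 0], [0, 0, 0]]}}

```text
time_s: 12.58
position: [0.4773, 0.2286, 0.1782]
tool_rot: [[-0.068, 0.998, 0.004], [0.998, 0.068, 0.003], [0.003, 0.005, -1.0]]
ft_force: [0.1, 0.3, 0.7]
grip_width: 0.0604
gripper_force: 0.0
```

```bash
python3 - <<'E'
from h import *
plan([.43,.15,.18],[.43,-.05,.18],[.545,-.1655,.16],[.545,-.1655,.0765],ang=87.5)
E
```

```text
t 12.6 p [0.4773 0.2286 0.1782] turn [ 0.0044 -0.0031  0.1114] rows 1 [ 0.0044 -0.0031  0.1114]
to [0.43, 0.15, 0.18] cm [-8.05 -4.39 -0.18] rows 3 [-2.685 -1.462 -0.061]
to [0.43, -0.05, 0.18] cm [-19.98   0.87   0.  ] rows 6 [-3.33   0.145  0.   ]
to [0.545, -0.1655, 0.16] cm [-11.04  11.99   2.  ] rows 5 [-2.207  2.399  0.4  ]
to [0.545, -0.1655, 0.0765] cm [0.   0.   8.35] rows 3 [0.    0.    2.783]
```

>>> {"op": "move_arm", "data": {"jaw": [6, 6, 6, 6, 6, 6, 6, 6, 6], "dp": [[-2.685, -1.46, 0], [-2.685, -1.46, 0], [-2.685, -1.46, 0], [-3.33, 0.145, 0], [-3.33, 0.145, 0], [-3.33, 0.145, 0], [-3.33, 0.145, 0], [-3.33, 0.145, 0], [-3.33, 0.145, 0]], "turn": [[0.0044, -0.003, 0.111], [0, 0, 0], [0, 0, 0], [0, 0, 0], [0, 0, 0], [0, 0, 0], [0, 0, 0], [0, 0, 0], [0, 0, 0]]}}

```text
time_s: 13.33
position: [0.4317, -0.0535, 0.1744]
tool_rot: [[0.043, 0.999, -0.005], [0.999, -0.043, -0.001], [-0.001, -0.005, -1.0]]
ft_force: [0.0, 0.3, -0.5]
grip_width: 0.0601
gripper_force: 0.0
```

>>> {"op": "move_arm", "data": {"jaw": [8, 8, 8, 8, 8, 8], "dp": [[-2.2, 2.4, 0.4], [-2.2, 2.4, 0.4], [-2.2, 2.4, 0.4], [-2.2, 2.4, 0.4], [-2.2, 2.4, 0.4], [0, 0, 0]], "turn": [[0, 0, 0], [0, 0, 0], [0, 0, 0], [0, 0, 0], [0, 0, 0], [0, 0, 0]]}}

```text
time_s: 13.83
position: [0.5496, -0.1708, 0.1522]
tool_rot: [[0.046, 0.999, -0.005], [0.999, -0.046, -0.002], [-0.002, -0.005, -1.0]]
ft_force: [-1.2, 0.6, 0.2]
grip_width: 0.0801
gripper_force: 0.0
```

```bash
python3 - <<'E'
from mat import *
P,im=mat('scene','s2.png')
im,d,T,c=grab('wrist','w4.png'); P=cloud(d,T,c); H,S,V=cv2.split(cv2.cvtColor(im,cv2.COLOR_RGB2HSV))
m=(H>20)&(H<36)&(S>150)&(V>100)&(abs(P[...,2]-.097)<.012); print('yel',m.sum(),P[m].mean(0))
plan([.545,-.1655,.0765],ang=87.5)
E
```

```text
scene mat [432.3 223.2] [177.9 119.8] 4.2 3333
yel 1351 [ 0.54732219 -0.16151924  0.09719631]
t 13.9 p [ 0.5471 -0.1675  0.1529] turn [-0.0068  0.0008 -0.0006] rows 1 [-0.0068  0.0008 -0.0006]
to [0.545, -0.1655, 0.0765] cm [ 0.19 -0.22  7.64] rows 2 [ 0.096 -0.11   3.821]
```

>>> {"op": "move_arm", "data": {"jaw": [8, 8, 8, 8, 8, 8], "dp": [[0.19, -0.2, 3], [0, 0, 3], [0, 0, 1.2], [0, 0, 0.4], [0, 0, 0], [0, 0, 0]], "turn": [[-0.007, 0, 0], [0, 0, 0], [0, 0, 0], [0, 0, 0], [0, 0, 0], [0, 0, 0]]}}

```text
time_s: 14.43
position: [0.5453, -0.1649, 0.0789]
tool_rot: [[0.043, 0.999, 0.003], [0.999, -0.043, -0.002], [-0.002, 0.003, -1.0]]
ft_force: [0.9, -0.1, -0.0]
grip_width: 0.0798
gripper_force: 0.0
```

>>> {"op": "move_arm", "data": {"jaw": [4.6, 4.6, 4.6, 4.6], "dp": [[0, 0, 0], [0, 0, 0], [0, 0, 0], [0, 0, 0]], "turn": [[0, 0, 0], [0, 0, 0], [0, 0, 0], [0, 0, 0]]}}

```text
time_s: 14.77
position: [0.5452, -0.1652, 0.0783]
tool_rot: [[0.043, 0.999, 0.002], [0.999, -0.043, -0.002], [-0.002, 0.002, -1.0]]
ft_force: [0.6, -0.9, -0.9]
grip_width: 0.0456
gripper_force: 0.0
```

>>> {"op": "move_arm", "data": {"jaw": [3.5, 3.5, 3.5, 3.5, 3.5, 3.5], "dp": [[0, 0, 0.05], [0, 0, 0], [0, 0, 0], [0, 0, 0.3], [0, 0, 0.3], [0, 0, 0]], "turn": [[0, 0, 0], [0, 0, 0], [0, 0, 0], [0, 0, 0], [0, 0, 0], [0, 0, 0]], "force": 60}}

```text
time_s: 15.27
position: [0.5453, -0.1653, 0.0713]
tool_rot: [[0.043, 0.999, 0.002], [0.999, -0.043, -0.002], [-0.002, 0.002, -1.0]]
ft_force: [-0.6, 0.6, 6.9]
grip_width: 0.0405
gripper_force: 62.9
```

>>> {"op": "move_arm", "data": {"jaw": [3.5, 3.5], "dp": [[0, 0, 0.07], [0, 0, 0]], "turn": [[0, 0, 0], [0, 0, 0]]}}

```text
time_s: 15.43
position: [0.5453, -0.1653, 0.0711]
tool_rot: [[0.043, 0.999, 0.002], [0.999, -0.043, -0.002], [-0.002, 0.002, -1.0]]
ft_force: [-1.7, 1.7, 10.2]
grip_width: 0.0405
gripper_force: 63.3
```

>>> {"op": "move_arm", "data": {"jaw": [3.5, 3.5, 3.5, 3.5, 3.5, 3.5, 3.5, 3.5, 3.5, 3.5], "dp": [[0, 0, -0.05], [0, 0, 0], [0, 0, 0], [0, 0, 0], [0, 0, 0], [0, 0, 0], [0, 0, 0], [0, 0, 0], [0, 0, 0], [0, 0, 0]], "turn": [[0, 0, 0], [0, 0, -0.11], [0, 0, -0.11], [0, 0, -0.11], [0, 0, -0.11], [0, 0, -0.11], [0, 0, -0.11], [0, 0, -0.11], [0, 0, 0], [0, 0, 0]]}}

```text
time_s: 16.27
position: [0.5453, -0.1654, 0.0713]
tool_rot: [[-0.665, 0.747, 0.002], [0.747, 0.665, -0.002], [-0.003, 0.0, -1.0]]
ft_force: [-0.1, 0.0, 6.5]
grip_width: 0.0402
gripper_force: 63.0
```

>>> {"op": "move_arm", "data": {"jaw": [3.5, 3.5, 3.5], "dp": [[0, 0, -0.8], [0, 0, -0.7], [0, 0, 0]], "turn": [[0, 0, 0], [0, 0, 0], [0, 0, 0]]}}

```text
time_s: 16.52
position: [0.5453, -0.1653, 0.0872]
tool_rot: [[-0.664, 0.747, 0.003], [0.747, 0.664, -0.002], [-0.003, 0.0, -1.0]]
ft_force: [-0.1, -0.1, -0.4]
grip_width: 0.0406
gripper_force: 62.2
```

```bash
python3 - <<'E'
from h import *
plan([.545,-.1655,.16],[.43,-.05,.16],[.43,.13,.16],[.394,.222,.16],ang=94)
E
```

```text
t 16.5 p [ 0.5453 -0.1653  0.0872] turn [0.0015 0.003  0.6568] rows 6 [0.0003 0.0005 0.1095]
to [0.545, -0.1655, 0.16] cm [-0.02 -0.03 -7.28] rows 2 [-0.01  -0.016 -3.641]
to [0.43, -0.05, 0.16] cm [ 12.32 -10.67   0.  ] rows 5 [ 2.465 -2.133  0.   ]
to [0.43, 0.13, 0.16] cm [17.96  1.26  0.  ] rows 5 [3.591 0.251 0.   ]
to [0.394, 0.222, 0.16] cm [ 9.43 -2.95  0.  ] rows 3 [ 3.143 -0.983  0.   ]
```

>>> {"op": "move_arm", "data": {"jaw": [3.5, 3.5, 3.5, 3.5, 3.5, 3.5, 3.5, 3.5, 3.5, 3.5, 3.5], "dp": [[0, 0, -1.5], [0, 0, -1.5], [0, 0, -1.5], [0, 0, -1.0], [0, 0, -1], [0, 0, -0.8], [2.465, -2.13, 0], [2.465, -2.13, 0], [2.465, -2.13, 0], [2.465, -2.13, 0], [2.465, -2.13, 0]], "turn": [[0, 0, 0.1095], [0, 0, 0.1095], [0, 0, 0.1095], [0, 0, 0.1095], [0, 0, 0.1095], [0, 0.003, 0.1095], [0, 0, 0], [0, 0, 0], [0, 0, 0], [0, 0, 0], [0, 0, 0]]}}

```text
time_s: 17.43
position: [0.4283, -0.0483, 0.1586]
tool_rot: [[-0.069, 0.998, -0.0], [0.998, 0.069, 0.002], [0.002, -0.0, -1.0]]
ft_force: [0.5, 0.3, -0.4]
grip_width: 0.0408
gripper_force: 62.2
```

```bash
python3 - <<'E'
from mat import *
mat('scene','s3.png'); P,im=mat('top','t3.png')
H,S,V=cv2.split(cv2.cvtColor(im,cv2.COLOR_RGB2HSV))
m=((H<8)|(H>172))&(S>150)&(V>60)&(abs(P[...,2]-.0725)<.01)&(P[...,1]>.12); print('A top',m.sum(),np.median(P[m],0) if m.any() else '')
s=observe(); print(s['position'])
E
```

```text
scene mat [432.  222.9] [177.7 119. ] 3.9 3482
top mat [430.9 225.9] [177.9 119.1] 4.3 3936
A top 165 [0.47366537 0.22846008 0.07311646]
[ 0.42639804 -0.04645706  0.15870279]
```

Mat unmoved, A standing on it.

>>> {"op": "move_arm", "data": {"jaw": [3.5, 3.5, 3.5, 3.5, 3.5, 3.5, 3.5, 3.5, 3.5], "dp": [[3.6, 0.25, 0], [3.6, 0.25, 0], [3.6, 0.25, 0], [3.6, 0.25, 0], [3.6, 0.25, 0], [3.14, -0.9, 0], [3.14, -0.8, 0], [3.0, -0.8, 0], [0, 0, 0]], "turn": [[0, 0, 0], [0, 0, 0], [0, 0, 0], [0, 0, 0], [0, 0, 0], [0, 0, 0], [0, 0, 0], [0, 0, 0], [0, 0, 0]]}}

```text
time_s: 18.28
position: [0.397, 0.2253, 0.1591]
tool_rot: [[-0.074, 0.997, -0.0], [0.997, 0.074, 0.002], [0.002, -0.0, -1.0]]
ft_force: [0.1, -0.3, -0.9]
grip_width: 0.0405
gripper_force: 62.2
```

>>> {"op": "move_arm", "data": {"jaw": [3.5, 3.5, 3.5, 3.5, 3.5, 3.5, 3.5], "dp": [[0, 0, 3.5], [0, 0, 3], [0, 0, 1.8], [0, 0, 1], [0, 0, 0.6], [0, 0, 0.3], [0, 0, 0]], "turn": [[0, 0, 0], [0, 0, 0], [0, 0, 0], [0, 0, 0], [0, 0, 0], [0, 0, 0], [0, 0, 0]]}}

```text
time_s: 18.87
position: [0.399, 0.2217, 0.0573]
tool_rot: [[-0.069, 0.998, 0.001], [0.998, 0.069, 0.001], [0.001, 0.001, -1.0]]
ft_force: [0.5, 0.8, -0.1]
grip_width: 0.0407
gripper_force: 62.2
```

>>> {"op": "move_arm", "data": {"jaw": [3.5, 3.5, 3.5, 3.5], "dp": [[0, 0, 0.15], [0, 0, 0.12], [0, 0, 0], [0, 0, 0]], "turn": [[0, 0, 0], [0, 0, 0], [0, 0, 0], [0, 0, 0]]}}

```text
time_s: 19.2
position: [0.3989, 0.222, 0.0551]
tool_rot: [[-0.07, 0.998, 0.002], [0.998, 0.07, 0.002], [0.002, 0.002, -1.0]]
ft_force: [-0.1, -1.2, -1.5]
grip_width: 0.0405
gripper_force: 62.2
```

>>> {"op": "move_arm", "data": {"jaw": [3.5, 3.5, 3.5], "dp": [[0, 0, 0.12], [0, 0, 0], [0, 0, 0]], "turn": [[0, 0, 0], [0, 0, 0], [0, 0, 0]]}}

```text
time_s: 19.45
position: [0.399, 0.2221, 0.0545]
tool_rot: [[-0.07, 0.998, 0.002], [0.998, 0.07, 0.002], [0.002, 0.002, -1.0]]
ft_force: [-2.6, -0.1, 9.3]
grip_width: 0.0409
gripper_force: 63.4
```

>>> {"op": "move_arm", "data": {"jaw": [4.6, 5.6, 5.6, 5.6, 5.6, 5.6, 5.6, 5.6], "dp": [[0, 0, 0], [0, 0, 0], [0, 0, 0], [0, 0, -2], [0, 0, -4], [0, 0, -4], [0, 0, -3], [0, 0, 0]], "turn": [[0, 0, 0], [0, 0, 0], [0, 0, 0], [0, 0, 0], [0, 0, 0], [0, 0, 0], [0, 0, 0], [0, 0, 0]]}}

```text
time_s: 20.12
position: [0.4008, 0.2224, 0.189]
tool_rot: [[-0.07, 0.997, 0.011], [0.998, 0.07, 0.004], [0.003, 0.012, -1.0]]
ft_force: [1.0, 0.2, 0.1]
grip_width: 0.0562
gripper_force: 0.0
```

```bash
python3 - <<'E'
from h import *
plan([.40,-.02,.19],[.36,-.16,.19],ang=75)
E
```

```text
t 20.1 p [0.4008 0.2224 0.189 ] turn [ 0.011  -0.0052  0.3317] rows 3 [ 0.0037 -0.0017  0.1106]
to [0.4, -0.02, 0.19] cm [-23.44   6.2   -0.1 ] rows 7 [-3.348  0.885 -0.015]
to [0.36, -0.16, 0.19] cm [-14.56  -0.24   0.  ] rows 4 [-3.64 -0.06  0.  ]
```

>>> {"op": "move_arm", "data": {"jaw": [8, 8, 8, 8, 8, 8, 8, 8, 8, 8], "dp": [[0, 0, 0], [0, 0, 0], [0, 0, 0], [-3.35, 0.885, 0], [-3.35, 0.885, 0], [-3.35, 0.885, 0], [-3.35, 0.885, 0], [-3.35, 0.885, 0], [-3.35, 0.885, 0], [-3.35, 0.885, 0]], "turn": [[0.0037, -0.0017, 0.1106], [0.0037, -0.0017, 0.1106], [0.0037, -0.0017, 0.1106], [0, 0, 0], [0, 0, 0], [0, 0, 0], [0, 0, 0], [0, 0, 0], [0, 0, 0], [0, 0, 0]]}}

```text
time_s: 20.95
position: [0.3972, -0.0223, 0.1838]
tool_rot: [[0.259, 0.966, -0.011], [0.966, -0.259, -0.002], [-0.005, -0.01, -1.0]]
ft_force: [1.1, 0.9, -0.0]
grip_width: 0.08
gripper_force: 0.0
```

>>> {"op": "move_arm", "data": {"jaw": [8, 8, 8, 8, 8], "dp": [[-3.64, -0.06, 0], [-3.64, -0.06, 0], [-3.64, -0.06, 0], [-3.0, 1.5, 0], [0, 0, 0]], "turn": [[0, 0, 0], [0, 0, 0], [0, 0, 0], [0, 0, 0], [0, 0, 0]]}}

```text
time_s: 21.37
position: [0.3749, -0.1635, 0.1845]
tool_rot: [[0.264, 0.965, -0.009], [0.965, -0.264, -0.004], [-0.007, -0.008, -1.0]]
ft_force: [-0.3, -0.4, -0.4]
grip_width: 0.0798
gripper_force: 0.0
```

```bash
python3 - <<'E'
from h import *
observe()
for n in ['wrist','top','scene']:
    im,d,T,c=grab(n,f'{n}5.png'); P=cloud(d,T,c); H,S,V=cv2.split(cv2.cvtColor(im,cv2.COLOR_RGB2HSV))
    for x in cams.outline_of(n,'tag')[:1]:
        m=x['mask']&(d>0); q=P[m]; q=q[q[:,2]<.02]
        print(n,'tag',round(x['p'],2),cv2.minAreaRect((q[:,:2]*1000).astype(np.float32)),np.median(q,0))
    m=((H<8)|(H>172))&(S>120)&(V>60)&(abs(P[...,2]-.006)<.006)&(abs(P[...,1]+.12)<.08)&(abs(P[...,0]-.4)<.06)
    k,l,st,ce=cv2.connectedComponentsWithStats(m.astype(np.uint8))
    for i in range(1,k):
        if st[i,4]>30: q=P[l==i]; r=cv2.minAreaRect((q[:,:2]*1000).astype(np.float32)); print(' band',st[i,4],np.round(r[0],1),np.round(r[1],1),r[2],q[:,2].mean().round(4))
    for qn,z in [('tag_eye',.004),('tag',0),('peg_tip',.168),('peg_mid',.154)]:
        for x in cams.mark_of(n,qn)[:1]:
            w=np.array(x['location'])*[640,480]; print('  ',qn,round(x['p'],2),w.round(),ray(T,c,*w,z).round(4))
s=observe(); print(s['position'],s['q'])
E
```

```text
wrist tag 0.65 ((409.91278076171875, -98.78121948242188), (132.38644409179688, 50.026710510253906), 75.51803588867188) [ 0.40693434 -0.11106588  0.00564422]
 band 1721 [411.2 -93.9] [23.8 45.8] 75.08457946777344 0.0059
 band 422 [ 395.  -157.5] [ 6.8 45.1] 74.337158203125 0.0058
   tag_eye 0.57 [341.  72.] [ 0.4187 -0.0617  0.004 ]
   tag 0.85 [342. 150.] [ 0.4044 -0.12    0.    ]
   peg_mid 0.29 [551.  48.] [ 0.494  -0.0842  0.154 ]
top tag 0.83 ((407.5882263183594, -98.02909088134766), (123.04519653320312, 51.237403869628906), 75.78752899169922) [ 0.40576279 -0.10883779  0.00610165]
 band 215 [409.1 -94.7] [23.1 43.8] 75.54067993164062 0.0063
   tag_eye 0.76 [366. 304.] [ 0.4224 -0.0699  0.004 ]
   peg_tip 0.6 [282. 235.] [0.5339 0.1057 0.168 ]
   peg_mid 0.69 [284. 231.] [0.5464 0.104  0.154 ]
scene tag 0.69 ((406.05267333984375, -120.5389175415039), (92.85027313232422, 54.57332229614258), 74.92105102539062) [ 0.39902134 -0.13514245  0.00640423]
 band 37 [ 424.4 -106.2] [10.3 14.7] 75.7877426147461 0.0067
 band 94 [ 394.8 -160.1] [ 6.3 43.6] 76.02922821044922 0.0069
   tag 0.85 [357. 378.] [ 0.4093 -0.1206  0.    ]
   peg_mid 0.7 [356. 382.] [ 0.3463 -0.1576  0.154 ]
[ 0.37435382 -0.15864171  0.18478707] [-39.43937578  10.37167664  99.50832562  -0.52075115  70.49318451
 -24.24086699]
```

View pics/wrist5.png

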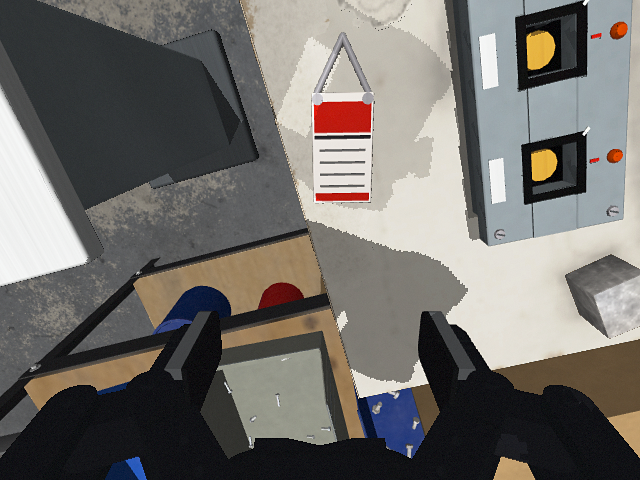

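```bash
python3 - <<'E'
from h import *
plan([.4033,-.1233,.06],[.4033,-.1233,.01],ang=75.3)
E
```

```text
t 22.3 p [ 0.3744 -0.1586  0.1848] turn [-0.0095  0.0051 -0.0056] rows 1 [-0.0095  0.0051 -0.0056]
to [0.4033, -0.1233, 0.06] cm [ 4.15  1.9  12.48] rows 4 [1.038 0.476 3.12 ]
to [0.4033, -0.1233, 0.01] cm [0. 0. 5.] rows 2 [0.  0.  2.5]
```

>>> {"op": "move_arm", "data": {"jaw": [6.2, 6.2, 6.2, 6.2, 6.2, 6.2, 6.2, 6.2], "dp": [[1.04, 0.476, 3.12], [1.04, 0.476, 3.12], [1.04, 0.476, 3.12], [1.04, 0.476, 3.12], [0, 0, 2], [0, 0, 2], [0, 0, 0.8], [0, 0, 0]], "turn": [[-0.0095, 0.005, -0.0056], [0, 0, 0], [0, 0, 0], [0, 0, 0], [0, 0, 0], [0, 0, 0], [0, 0, 0], [0, 0, 0]]}}

```text
time_s: 22.93
position: [0.4025, -0.1231, 0.0107]
tool_rot: [[0.254, 0.967, -0.003], [0.967, -0.254, 0.002], [0.001, -0.003, -1.0]]
ft_force: [-0.1, -0.6, -0.3]
grip_width: 0.062
gripper_force: 0.0
```

>>> {"op": "move_arm", "data": {"jaw": [6, 6, 6], "dp": [[0, 0, 0.4], [0, 0, 0], [0, 0, 0]], "turn": [[0, 0, 0], [0, 0, 0], [0, 0, 0]]}}

```text
time_s: 23.18
position: [0.4034, -0.1237, 0.0086]
tool_rot: [[0.254, 0.967, 0.001], [0.967, -0.254, -0.001], [-0.001, 0.002, -1.0]]
ft_force: [-0.5, -0.0, 0.7]
grip_width: 0.0601
gripper_force: 0.0
```

>>> {"op": "move_arm", "data": {"jaw": [5.8, 5.8, 5.8, 5.8], "dp": [[0, 0, 0.4], [0, 0, 0.3], [0, 0, 0], [0, 0, 0]], "turn": [[0, 0, 0], [0, 0, 0], [0, 0, 0], [0, 0, 0]]}}

```text
time_s: 23.52
position: [0.403, -0.1233, 0.0009]
tool_rot: [[0.254, 0.967, -0.0], [0.967, -0.254, 0.0], [-0.0, -0.0, -1.0]]
ft_force: [-1.0, -0.1, 0.2]
grip_width: 0.0581
gripper_force: 0.0
```

>>> {"op": "move_arm", "data": {"jaw": [5.8, 5.8], "dp": [[0, 0, 0.2], [0, 0, 0]], "turn": [[0, 0, 0], [0, 0, 0]]}}

```text
time_s: 23.68
position: [0.403, -0.1234, -0.0013]
tool_rot: [[0.254, 0.967, -0.0], [0.967, -0.254, -0.0], [-0.0, -0.0, -1.0]]
ft_force: [-0.2, 0.7, -0.3]
grip_width: 0.0577
gripper_force: 0.0
```

>>> {"op": "move_arm", "data": {"jaw": [5.4, 5.4, 5.4], "dp": [[0, 0, 0.15], [0, 0, 0], [0, 0, 0]], "turn": [[0, 0, 0], [0, 0, 0], [0, 0, 0]]}}

```text
time_s: 23.93
position: [0.403, -0.1234, -0.0027]
tool_rot: [[0.254, 0.967, -0.0], [0.967, -0.254, -0.0], [-0.0, -0.0, -1.0]]
ft_force: [0.0, 0.4, -0.6]
grip_width: 0.0543
gripper_force: 0.0
```

>>> {"op": "move_arm", "data": {"jaw": [4.3, 4.3, 4.3, 4.3], "dp": [[0, 0, 0], [0, 0, 0], [0, 0, 0], [0, 0, 0]], "turn": [[0, 0, 0], [0, 0, 0], [0, 0, 0], [0, 0, 0]], "force": 40}}

```text
time_s: 24.27
position: [0.4031, -0.1234, -0.0023]
tool_rot: [[0.254, 0.967, 0.0], [0.967, -0.254, -0.0], [-0.0, 0.0, -1.0]]
ft_force: [-1.5, 0.0, 5.5]
grip_width: 0.048
gripper_force: 40.7
```

>>> {"op": "move_arm", "data": {"jaw": [4.3, 4.3, 4.3, 4.3, 4.3, 4.3, 4.3, 4.3], "dp": [[0, 0, -0.5], [0, 0, -2], [0, 0, -4], [0, 0, -4], [0, 0, -4], [0, 0, -4], [0, 0, -4], [0, 0, 0]], "turn": [[0, 0, 0], [0, 0, 0], [0, 0, 0], [0, 0, 0], [0, 0, 0], [0, 0, 0], [0, 0, 0], [0, 0, 0]]}}

```text
time_s: 24.93
position: [0.405, -0.1245, 0.2294]
tool_rot: [[0.253, 0.967, 0.011], [0.967, -0.253, -0.007], [-0.004, 0.013, -1.0]]
ft_force: [0.7, -0.1, -0.0]
grip_width: 0.0488
gripper_force: 41.8
```

```bash
cat > m2.py <<'E'
from h import *
s=observe(); print(s['position'].round(4),s['grip_width'],s['q'].round(1))
im,d,T,c=grab('wrist','w6.png'); P=cloud(d,T,c)
R=np.array(s['tool_rot']); Q=(P-s['position'])@R
m=(abs(Q[...,2])<.012)&(abs(Q[...,1])<.03)&(Q[...,0]>-.06)&(Q[...,0]<.11)&(d>0)
q=Q[m]; print('tool-frame tag',len(q),q.min(0).round(4),q.max(0).round(4),np.median(q,0).round(4)); 
w=q[q[:,0]>.055]; print('eye apex',q[q[:,0].argmax()].round(4),'eye y mean',w[:,1].mean(),'plane fit z~x',np.polyfit(q[:,0],q[:,2],1))
for n in ['top','scene']:
    im,d,T,c=grab(n,n+'6.png'); P=cloud(d,T,c)
    b=(P[...,2]>.136)&(abs(P[...,0]-.55)<.06)&(abs(P[...,1]-.1)<.04)&(d>0)
    q=P[b]; print(n,len(q)); print((q[q[:,0].argsort()][::max(1,len(q)//12)]).round(4).tolist())
    for qn,z in [('peg_tip',.168),('peg_mid',.154)]:
        for x in cams.mark_of(n,qn)[:1]:
            l=np.array(x['location'])*[640,480]; print('  ',qn,round(x['p'],2),l.round(),ray(T,c,*l,z).round(4))
E
python3 m2.py; python3 -c "
import cv2
t=cv2.imread('pics/w6.png'); a=cv2.imread('pics/scene6.png')[150:310,220:400]
cv2.imwrite('pics/c6.png',cv2.hconcat([cv2.resize(t,(480,360)),cv2.resize(a,(320,360*1)[:2],interpolation=cv2.INTER_CUBIC)]))"
```

```text
[ 0.405  -0.1245  0.2294] 0.04884256667357139 [-33.2   8.8  93.3  -0.   77.2 -18.5]
tool-frame tag 28099 [-0.0412 -0.0299 -0.012 ] [ 0.0917  0.03   -0.0023] [ 0.0177  0.0001 -0.0078]
eye apex [ 0.0917  0.0011 -0.0044] eye y mean 3.670587846481843e-05 plane fit z~x [ 0.00801232 -0.00790972]
top 193
[[0.5223, 0.105, 0.1707], [0.528, 0.109, 0.1706], [0.5367, 0.104, 0.1669], [0.5441, 0.1029, 0.1603], [0.554, 0.1019, 0.1525], [0.5625, 0.1004, 0.1506], [0.5688, 0.1007, 0.1494], [0.5707, 0.1132, 0.1414], [0.5722, 0.0953, 0.145], [0.5727, 0.095, 0.1505], [0.5731, 0.1135, 0.1621], [0.574, 0.0958, 0.1676], [0.5763, 0.0998, 0.166]]
   peg_mid 0.7 [283. 231.] [0.5454 0.1059 0.154 ]
scene 0
[]
```

View pics/c6.png

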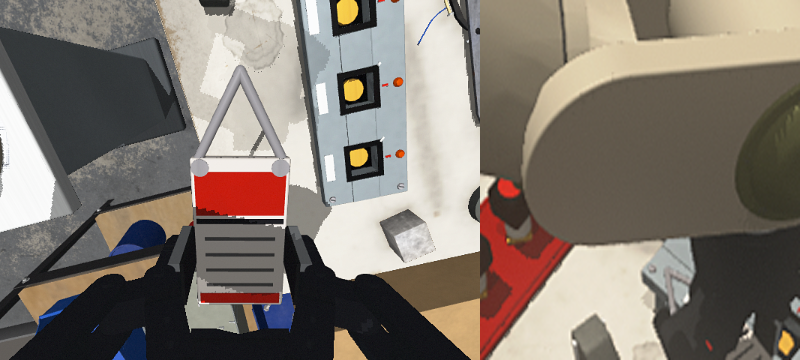

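```bash
python3 - <<'E'
from h import *
plan([.405,.0,.28],[.42,.108,.28],ang=-2.5)
E
```

```text
t 25.3 p [ 0.4026 -0.1231  0.2212] turn [-2.8000e-03  1.2000e-03  1.3578e+00] rows 12 [-2.000e-04  1.000e-04  1.132e-01]
to [0.405, 0.0, 0.28] cm [ -0.3  -12.31  -5.88] rows 4 [-0.075 -3.077 -1.47 ]
to [0.42, 0.108, 0.28] cm [  1.03 -10.86   0.  ] rows 3 [ 0.342 -3.618  0.   ]
```

>>> {"op": "move_arm", "data": {"jaw": [4.3, 4.3, 4.3, 4.3, 4.3, 4.3, 4.3, 4.3, 4.3, 4.3, 4.3, 4.3], "dp": [[0, 0, -1], [0, 0, -1], [0, 0, -1], [0, 0, -1], [0, 0, -1], [0, 0, -0.9], [0, 0, 0], [0, 0, 0], [0, 0, 0], [0, 0, 0], [0, 0, 0], [0, 0, 0]], "turn": [[0, 0, 0.113], [0, 0, 0.113], [0, 0, 0.113], [0, 0, 0.113], [0, 0, 0.113], [0, 0, 0.113], [0, 0, 0.113], [0, 0, 0.113], [0, 0, 0.113], [0, 0, 0.113], [0, 0, 0.113], [0, 0, 0.113]]}}

```text
time_s: 26.28
position: [0.4029, -0.1233, 0.2804]
tool_rot: [[0.999, -0.047, -0.002], [-0.047, -0.999, 0.001], [-0.002, -0.001, -1.0]]
ft_force: [0.6, -0.9, 0.0]
grip_width: 0.0484
gripper_force: 41.8
```

>>> {"op": "move_arm", "data": {"jaw": [4.3, 4.3, 4.3, 4.3, 4.3, 4.3, 4.3], "dp": [[0, -3.2, 0], [0, -3.2, 0], [0.1, -3.2, 0], [0.1, -3.2, 0], [0.1, -3.2, 0], [0.2, -3.6, 0], [0.2, -3.5, 0]], "turn": [[0, 0, 0], [0, 0, 0], [0, 0, 0], [0, 0, 0], [0, 0, 0], [0, 0, 0], [0, 0, 0]]}}

```text
time_s: 26.87
position: [0.4193, 0.1089, 0.2806]
tool_rot: [[0.999, -0.042, -0.002], [-0.042, -0.999, -0.0], [-0.002, 0.0, -1.0]]
ft_force: [1.4, -0.8, -0.1]
grip_width: 0.0485
gripper_force: 41.8
```

>>> {"op": "move_arm", "data": {"jaw": [4.3, 4.3, 4.3, 4.3, 4.3, 4.3, 4.3, 4.3, 4.3, 4.3, 4.3], "dp": [[0, 0, 0], [0, 0, 0], [0, 0, 0], [0, 0, 0], [0, 0, 0], [0, 0, 0], [0, 0, 0], [0, 0, 0], [0, 0, 0], [0, 0, 0], [0, 0, 0]], "turn": [[0, 0.1163, 0], [0, 0.1163, 0], [0, 0.1163, 0], [0, 0.1163, 0], [0, 0.1163, 0], [0, 0.1163, 0], [0, 0.1163, 0], [0, 0.1163, 0], [0, 0.1163, 0], [0, 0, 0], [0, 0, 0]]}}

```text
time_s: 27.78
position: [0.4184, 0.108, 0.2873]
tool_rot: [[0.568, -0.054, 0.821], [-0.024, -0.999, -0.049], [0.822, 0.008, -0.569]]
ft_force: [0.2, 0.1, 0.4]
grip_width: 0.0485
gripper_force: 41.9
```

```bash
cat > pegp.py <<'E'
from h import *
psi=np.radians(-2.5); a=np.radians(30); h=np.array([np.cos(psi),np.sin(psi),0]); k=np.array([0,0,1.])
Z=np.cos(a)*h-np.sin(a)*k; X=np.sin(a)*h+np.cos(a)*k; RP=np.stack([X,np.cross(Z,X),Z],1)
tip=np.array([.527,.1045,.168])
def tcp(s,ex=.062,tip=tip): # eye tool-x 'ex' at point s metres past the tip along the peg
    return tip+s*Z-ex*X+.006*Z
E
python3 - <<'E'
from pegp import *
s=observe(); print(s['q'].round(1))
plan(tcp(-.05),tcp(0),tcp(.0275),R=RP)
E
```

```text
[  0.8  -8.3 120.5 -15.6  13.  107.1]
t 27.8 p [0.4184 0.108  0.2873] turn [0.0129 0.0816 0.0018] rows 1 [0.0129 0.0816 0.0018]
to [0.45796065 0.10751432 0.13630642] cm [-11.1   -0.13  10.98] rows 4 [-2.775 -0.032  2.745]
to [0.50122071 0.10562555 0.11130642] cm [-0.  0.  5.] rows 2 [-0.   0.   2.5]
to [0.52501374 0.10458672 0.09755642] cm [ 0.   -0.    2.75] rows 1 [ 0.   -0.    2.75]
```

```bash
cat > fk.py <<'E'
from h import *
from scipy.optimize import least_squares
D=[(21.808,74.336,.2146,.5064,.2313),(35.984,61.448,.6079,.2587,.1597),(24.096,85.4715,.47578,.22888,.14836),(10.37,99.51,.3744,-.1586,.1848),(8.8,93.3,.405,-.1245,.2294)]
A=[];b=[]
for q2,q3,x,y,z in D:
    a,c=np.radians(q2),np.radians(q2+q3); r=np.sqrt(x*x+y*y-.1175**2)
    A+=[[np.sin(a),np.sin(c),np.cos(c),0],[np.cos(a),np.cos(c),-np.sin(c),1]]; b+=[r,z]
sol,res,_,_=np.linalg.lstsq(np.array(A),np.array(b),rcond=None)
L1,L2,e,hz=sol
def tooldir(q,L3):
    q=np.radians(q); c=q[1]+q[2]; f=np.array([np.sin(c),0,np.cos(c)])
    R=Ro.from_euler('z',q[0]).as_matrix()@Ro.from_euler('y',c).as_matrix()@Ro.from_euler('z',q[3]).as_matrix()@Ro.from_euler('y',q[4]).as_matrix()
    r=L1*np.sin(q[1])+L2*np.sin(c)+e*np.cos(c); w=np.array([r,.1175,hz+L3+L1*np.cos(q[1])+L2*np.cos(c)-e*np.sin(c)])
    return Ro.from_euler('z',q[0]).as_matrix()@w+L3*R[:,2], R
if __name__=='__main__':
    print(sol,np.abs(np.array(A)@sol-b).max())
    s=observe()
    for L3 in (.15,.2,.25,.3,.35): p,R=tooldir(s['q'],L3); print(L3,p.round(4),s['position'].round(4),R[:,2].round(3),s['tool_rot'][:,2].round(3))
E
python3 fk.py
```

```text
[ 0.53289367  0.3547137   0.11308219 -0.11280441] 0.0024318169109492915
0.15 [0.3305 0.1132 0.2406] [0.4184 0.108  0.2873] [ 0.821 -0.049 -0.569] [ 0.821 -0.049 -0.569]
0.2 [0.3716 0.1108 0.2621] [0.4184 0.108  0.2873] [ 0.821 -0.049 -0.569] [ 0.821 -0.049 -0.569]
0.25 [0.4126 0.1083 0.2837] [0.4184 0.108  0.2873] [ 0.821 -0.049 -0.569] [ 0.821 -0.049 -0.569]
0.3 [0.4537 0.1059 0.3053] [0.4184 0.108  0.2873] [ 0.821 -0.049 -0.569] [ 0.821 -0.049 -0.569]
0.35 [0.4947 0.1034 0.3268] [0.4184 0.108  0.2873] [ 0.821 -0.049 -0.569] [ 0.821 -0.049 -0.569]
```

```bash
cat > ik.py <<'E'
from fk import *
L3=.257
def ik(x,y,z,th):  # th deg below horizontal, in-plane
    r=np.sqrt(x*x+y*y-.1175**2); t=np.radians(th)
    wr,wz=r-L3*np.cos(t), z+L3*np.sin(t)-(hz+L3)
    Lf=np.hypot(L2,e); g=np.arctan2(e,L2); D=np.hypot(wr,wz)
    cb=(D*D-L1**2-Lf**2)/(2*L1*Lf)
    if abs(cb)>1: return None
    b=np.arccos(cb); q2=np.arctan2(wr,wz)-np.arctan2(Lf*np.sin(b),L1+Lf*np.cos(b)); q3=b-g
    c=q2+q3; return np.degrees([q2,q3,np.pi/2+t-c]).round(1), round(wr,3), round(wz+hz+L3,3)
if __name__=='__main__':
    tip=np.array([.527,.1045,.168]); Zp=np.array([.866,-.02,-.5])
    for th in (30,40,45,50,55,60,70):
        a=np.radians(th); X=np.array([np.sin(a),0,np.cos(a)]); Z=np.array([np.cos(a),0,-np.sin(a)])
        print(th,[ik(*(tip+s*Zp-.062*X+.006*Z),th) for s in (-.04,.0275)])
E
python3 ik.py
```

```text
30 [(array([ 23.9, 134.6, -38.5]), np.float64(0.241), np.float64(0.26)), (array([ 31.7, 127.6, -39.2]), np.float64(0.3), np.float64(0.226))]
40 [(array([ 15.8, 129. , -14.8]), np.float64(0.257), np.float64(0.302)), (array([ 24.7, 123.1, -17.8]), np.float64(0.316), np.float64(0.268))]
45 [(array([ 13. , 125.9,  -3.9]), np.float64(0.268), np.float64(0.322)), (array([ 22.1, 120.4,  -7.5]), np.float64(0.327), np.float64(0.288))]
50 [(array([ 11. , 122.6,   6.3]), np.float64(0.28), np.float64(0.34)), (array([ 20.1, 117.5,   2.5]), np.float64(0.339), np.float64(0.307))]
55 [(array([  9.8, 119.3,  15.9]), np.float64(0.295), np.float64(0.358)), (array([ 18.7, 114.3,  12. ]), np.float64(0.353), np.float64(0.324))]
60 [(array([  9.1, 115.9,  25. ]), np.float64(0.31), np.float64(0.374)), (array([ 17.9, 111. ,  21.1]), np.float64(0.369), np.float64(0.341))]
70 [(array([  9.3, 108.9,  41.8]), np.float64(0.345), np.float64(0.403)), (array([ 17.7, 104.1,  38.2]), np.float64(0.404), np.float64(0.369))]
```

```bash
sed -i 's/a=np.radians(30);/a=np.radians(58);/; s/ex=.062/ex=.063/' pegp.py; cat >> pegp.py <<'E'
ap=np.radians(30); ZP=np.cos(ap)*h-np.sin(ap)*k
def tcp(s,ex=.063,tip=tip): return tip+s*ZP-ex*X+.006*Z
E
python3 - <<'E'
from pegp import *
plan(tcp(-.05),R=RP); print(tcp(-.05))
E
```

```text
t 27.8 p [0.4184 0.108  0.2873] turn [ 0.0131 -0.4071 -0.0014] rows 4 [ 0.0033 -0.1018 -0.0003]
to [0.43354025 0.10858054 0.1545268 ] cm [-5.75 -0.13 12.06] rows 4 [-1.438 -0.032  3.016]
[0.43354025 0.10858054 0.1545268 ]
```

>>> {"op": "move_arm", "data": {"jaw": [4.3, 4.3, 4.3, 4.3, 4.3, 4.3, 4.3, 4.3, 4.3, 4.3], "dp": [[0, 0, 0], [0, 0, 0], [0, 0, 0], [0, 0, 0], [-1.43, 0, 3], [-1.43, 0, 3], [-1.43, 0, 3], [-1.43, -0.1, 3], [0, 0, 0], [0, 0, 0]], "turn": [[0.0033, -0.102, 0], [0.0033, -0.102, 0], [0.0033, -0.102, 0], [0.0033, -0.102, 0], [0, 0, 0], [0, 0, 0], [0, 0, 0], [0, 0, 0], [0, 0, 0], [0, 0, 0]]}}

```text
time_s: 28.62
position: [0.4341, 0.1083, 0.1552]
tool_rot: [[0.848, -0.045, 0.527], [-0.039, -0.999, -0.022], [0.528, -0.002, -0.849]]
ft_force: [-0.5, 0.9, -0.4]
grip_width: 0.0484
gripper_force: 42.0
```

```bash
cat > m3.py <<'E'
from pegp import *
import sys
s=observe(); plan(tcp(-.05),R=RP); print(s['q'].round(1))
R=np.array(s['tool_rot'])
im,d,T,c=grab('wrist',sys.argv[1]); P=cloud(d,T,c); Q=(P-s['position'])@R
m=(abs(Q[...,2]+.006)<.008)&(abs(Q[...,1])<.03)&(Q[...,0]>.056)&(Q[...,0]<.11)&(d>0); q=Q[m]
print('eye tool y mean',q[:,1].mean().round(4),'apex',q[q[:,0]>q[:,0].max()-.003].mean(0).round(4))
b=(P[...,2]>.13)&(P[...,0]>.5)&(P[...,0]<.61)&(abs(P[...,1]-.1)<.04)&(d>0)&(Q[...,2]>.01); q=P[b]; print('peg pts',len(q))
if len(q):
  o=q[:,0].argsort(); print(q[o][::max(1,len(q)//10)].round(4).tolist())
  n=q[o][:max(5,len(q)//20)]; print('tip-ish',n.mean(0).round(4), 'line y at', [ (round(x,3),np.median(q[abs(q[:,0]-x)<.003],0).round(4).tolist()) for x in (.525,.535,.545,.555)])
for n in ['top']:
    im,d,T,c=grab(n,n+sys.argv[1]); P=cloud(d,T,c)
    b=(P[...,2]>.136)&(abs(P[...,0]-.545)<.026)&(abs(P[...,1]-.1)<.03)&(d>0); q=P[b]; print(n,len(q), [ (x,np.median(q[abs(q[:,0]-x)<.003],0).round(4).tolist()) for x in (.525,.535,.545,.555)])
E
python3 m3.py w7.png
```

```text
t 28.6 p [0.4341 0.1083 0.1552] turn [-0.0012  0.0025 -0.0022] rows 1 [-0.0012  0.0025 -0.0022]
to [0.43354025 0.10858054 0.1545268 ] cm [-0.09 -0.02  0.03] rows 1 [-0.087 -0.021  0.028]
[ -0.7   7.7 118.   -2.3  22.5  93.8]
eye tool y mean -0.0004 apex [ 0.0893 -0.0003 -0.0066]
peg pts 3470
[[0.5249, 0.1046, 0.1651], [0.5531, 0.1043, 0.1581], [0.5707, 0.1004, 0.1479], [0.5728, 0.1093, 0.1467], [0.5746, 0.0921, 0.1557], [0.575, 0.1094, 0.1582], [0.5753, 0.0915, 0.1541], [0.5756, 0.1028, 0.1578], [0.576, 0.108, 0.1678], [0.5765, 0.1086, 0.1488]]
tip-ish [0.5365 0.1063 0.1667] line y at [(0.525, [0.5276, 0.11, 0.1693]), (0.535, [0.5364, 0.1068, 0.1673]), (0.545, [0.5451, 0.1047, 0.1621]), (0.555, [0.5552, 0.1047, 0.1561])]
top 112 [(0.525, [0.5245, 0.1051, 0.171]), (0.535, [0.5352, 0.104, 0.1661]), (0.545, [0.545, 0.1037, 0.1617]), (0.555, [0.5552, 0.1037, 0.1547])]
```

View pics/w7.png

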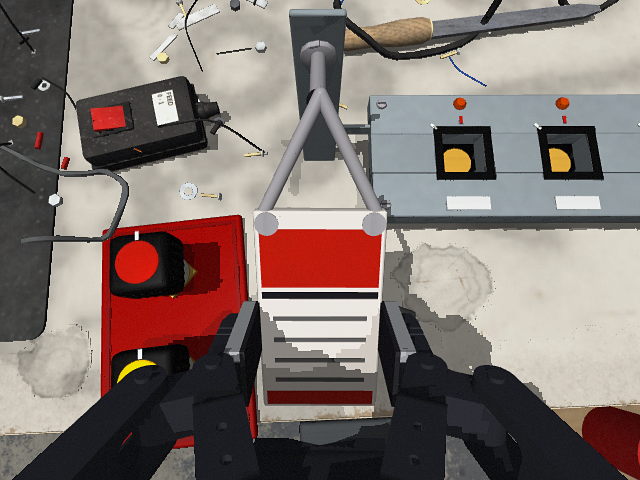

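```bash
sed -i 's/tip=np.array(\[.*/tip=np.array([.5285,.1055,.168])/' pegp.py; python3 - <<'E'
from pegp import *
plan(tcp(-.012),tcp(.012),tcp(.03),tcp(.034,.073),R=RP)
E
```

```text
t 28.7 p [0.435  0.1083 0.1577] turn [-0.001  -0.004  -0.0023] rows 1 [-0.001  -0.004  -0.0023]
to [0.4679179  0.10814507 0.1355268 ] cm [ 1.62 -0.13  3.63] rows 1 [ 1.618 -0.126  3.626]
to [0.48868272 0.10723846 0.1235268 ] cm [ 1.13 -0.    2.12] rows 1 [ 1.127 -0.     2.119]
to [0.50425634 0.1065585  0.1145268 ] cm [0.85 0.   1.59] rows 1 [0.845 0.    1.589]
to [0.49924474 0.10677731 0.10722761] cm [-0.81  0.    0.35] rows 1 [-0.812  0.     0.353]
```

>>> {"op": "move_arm", "data": {"jaw": [4.3, 4.3, 4.3, 4.3, 4.3, 4.3], "dp": [[0.54, -0.04, 1.2], [0.54, -0.04, 1.2], [0.54, -0.04, 1.2], [0, 0, 0], [0, 0, 0], [0, 0, 0]], "turn": [[0, 0, 0], [0, 0, 0], [0, 0, 0], [0, 0, 0], [0, 0, 0], [0, 0, 0]]}}

```text
time_s: 29.22
position: [0.4666, 0.1081, 0.1353]
tool_rot: [[0.845, -0.045, 0.532], [-0.039, -0.999, -0.023], [0.533, -0.002, -0.846]]
ft_force: [0.2, 0.5, -0.7]
grip_width: 0.0484
gripper_force: 42.0
```

```bash
python3 - <<'E'
from pegp import *
plan(tcp(-.012),tcp(.012),tcp(.03),tcp(.034,.073),R=RP)
print(observe()['ft_force'])
im,d,T,c=grab('wrist','w8.png')
cv2.imwrite('pics/w8c.png',cv2.cvtColor(cv2.resize(im[0:240,200:440],None,fx=2.4,fy=2.4),cv2.COLOR_RGB2BGR))
E
```

```text
t 29.2 p [0.4666 0.1081 0.1353] turn [-0.0005 -0.0034 -0.0022] rows 1 [-0.0005 -0.0034 -0.0022]
to [0.4679179  0.10814507 0.1355268 ] cm [ 0.13 -0.01  0.05] rows 1 [ 0.126 -0.012  0.052]
to [0.48868272 0.10723846 0.1235268 ] cm [ 1.13 -0.    2.12] rows 1 [ 1.127 -0.     2.119]
to [0.50425634 0.1065585  0.1145268 ] cm [0.85 0.   1.59] rows 1 [0.845 0.    1.589]
to [0.49924474 0.10677731 0.10722761] cm [-0.81  0.    0.35] rows 1 [-0.812  0.     0.353]
[ 0.18394876  0.49479915 -0.74359971]
```

View pics/w8c.png

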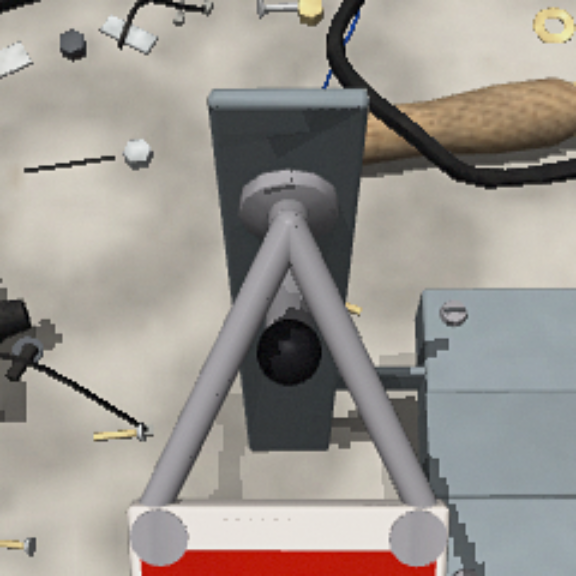

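>>> {"op": "move_arm", "data": {"jaw": [4.3, 4.3, 4.3, 4.3, 4.3], "dp": [[0.45, 0, 0.7], [0.45, 0, 0.75], [0.4, 0, 0.75], [0, 0, 0], [0, 0, 0]], "turn": [[0, 0, 0], [0, 0, 0], [0, 0, 0], [0, 0, 0], [0, 0, 0]]}}

```text
time_s: 29.68
position: [0.4896, 0.1069, 0.1216]
tool_rot: [[0.847, -0.046, 0.53], [-0.039, -0.999, -0.023], [0.53, -0.001, -0.848]]
ft_force: [0.7, 0.5, -0.4]
grip_width: 0.0484
gripper_force: 42.0
```

```bash
python3 - <<'E'
from pegp import *
plan(tcp(.012),tcp(.03),tcp(.034,.073),R=RP)
print(observe()['ft_force'])
im,d,T,c=grab('wrist','w9.png')
cv2.imwrite('pics/w9c.png',cv2.cvtColor(cv2.resize(im[0:240,200:440],None,fx=2.,fy=2.),cv2.COLOR_RGB2BGR))
E
```

```text
t 29.7 p [0.4896 0.1069 0.1216] turn [-0.0002 -0.0005 -0.0025] rows 1 [-0.0002 -0.0005 -0.0025]
to [0.48868272 0.10723846 0.1235268 ] cm [ 0.02 -0.03 -0.21] rows 1 [ 0.023 -0.03  -0.21 ]
to [0.50425634 0.1065585  0.1145268 ] cm [0.85 0.   1.59] rows 1 [0.845 0.    1.589]
to [0.49924474 0.10677731 0.10722761] cm [-0.81  0.    0.35] rows 1 [-0.812  0.     0.353]
[ 0.65606683  0.50931456 -0.42361066]
```

View pics/w9c.png

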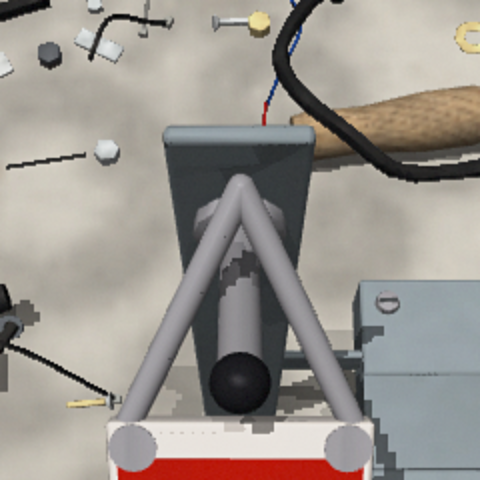

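>>> {"op": "move_arm", "data": {"jaw": [4.3, 4.3, 4.3, 4.3], "dp": [[0.43, 0, 0.7], [0.42, 0, 0.7], [0, 0, 0], [0, 0, 0]], "turn": [[0, 0, 0], [0, 0, 0], [0, 0, 0], [0, 0, 0]]}}

```text
time_s: 30.07
position: [0.5031, 0.1063, 0.1137]
tool_rot: [[0.848, -0.046, 0.528], [-0.04, -0.999, -0.023], [0.528, -0.001, -0.849]]
ft_force: [-8.0, -2.0, -1.3]
grip_width: 0.0485
gripper_force: 42.3
```

>>> {"op": "move_arm", "data": {"jaw": [4.3, 4.3, 4.3, 4.3], "dp": [[-0.3, 0, 0.15], [-0.3, 0, 0.15], [0, 0, 0], [0, 0, 0]], "turn": [[0, 0, 0], [0, 0, 0], [0, 0, 0], [0, 0, 0]]}}

```text
time_s: 30.4
position: [0.5006, 0.1065, 0.1091]
tool_rot: [[0.846, -0.045, 0.531], [-0.039, -0.999, -0.023], [0.531, -0.001, -0.847]]
ft_force: [-0.9, 0.1, -1.3]
grip_width: 0.0488
gripper_force: 42.1
```

>>> {"op": "move_arm", "data": {"jaw": [4.3, 4.3, 4.3], "dp": [[-0.25, 0, 0.05], [-0.1, 0, 0], [0, 0, 0]], "turn": [[0, 0, 0], [0, 0, 0], [0, 0, 0]]}}

```text
time_s: 30.65
position: [0.4978, 0.1066, 0.1069]
tool_rot: [[0.846, -0.045, 0.531], [-0.039, -0.999, -0.023], [0.532, -0.002, -0.847]]
ft_force: [0.1, 0.0, -0.4]
grip_width: 0.0485
gripper_force: 42.1
```

```bash
python3 - <<'E'
from mat import *
mat('top','t10.png'); print(observe()['ft_force'],observe()['position'])
E
```

```text
top mat [430.4 226.4] [178.3 118.6] 4.1 1672
[-0.35488559  0.59389489 -0.4476737 ] [0.49783044 0.10664887 0.10692769]
```

>>> {"op": "move_arm", "data": {"jaw": [5.2, 5.8, 6.5, 8, 8, 8, 8], "dp": [[0, 0, 0], [0, 0, 0], [0, 0, 0], [0, 0, 0], [0, 0, 0], [0, 0, 0], [0, 0, 0]], "turn": [[0, 0, 0], [0, 0, 0], [0, 0, 0], [0, 0, 0], [0, 0, 0], [0, 0, 0], [0, 0, 0]]}}

```text
time_s: 31.28
position: [0.4978, 0.1066, 0.1069]
tool_rot: [[0.846, -0.046, 0.531], [-0.039, -0.999, -0.023], [0.531, -0.001, -0.847]]
ft_force: [-1.1, -0.0, 0.0]
grip_width: 0.0805
gripper_force: 0.0
```

>>> {"op": "move_arm", "data": {"jaw": [8, 8, 8, 8, 8, 8], "dp": [[0, 0, -2], [0, 0, -3], [0, 0, -3], [0, 0, -3], [0, 0, -3], [0, 0, 0]], "turn": [[0, 0, 0], [0, 0, 0], [0, 0, 0], [0, 0, 0], [0, 0, 0], [0, 0, 0]]}}

```text
time_s: 31.78
position: [0.4228, 0.1102, 0.2299]
tool_rot: [[0.842, -0.045, 0.537], [-0.039, -0.999, -0.022], [0.538, -0.002, -0.843]]
ft_force: [0.8, 0.1, -0.0]
grip_width: 0.0801
gripper_force: 0.0
```

```bash
python3 - <<'E'
from h import *
im,d,T,c=grab('wrist','w11.png'); im2,d2,T2,c2=grab('scene','s11.png')
a=cv2.resize(im,(480,360)); b=cv2.resize(im2[150:330,180:340],(320,360),interpolation=cv2.INTER_CUBIC)
cv2.imwrite('pics/c11.png',cv2.cvtColor(cv2.hconcat([a,b]),cv2.COLOR_RGB2BGR))
P=cloud(d,T,c); s=observe(); print(s['position'],s['ft_force'])
E
```

```text
[0.42348273 0.10987776 0.22619031] [-0.06084855 -0.59529276  0.09497579]
```

View pics/c11.png

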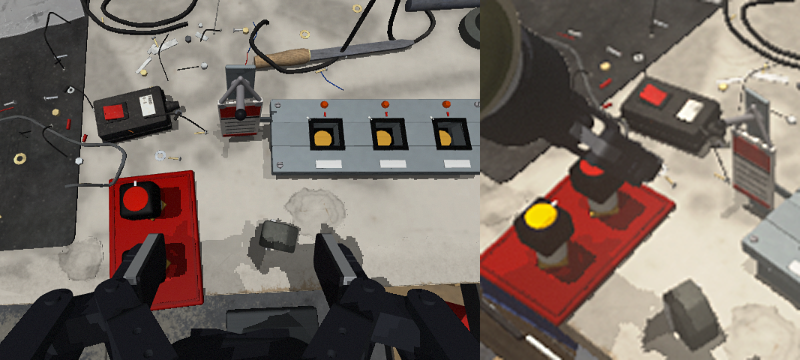

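>>> {"op": "move_arm", "data": {"jaw": [8, 8, 8, 8, 8, 8, 8, 8, 8, 8, 8, 8], "dp": [[0, 0, -2], [0, 0, 0], [0, 0, 0], [0, 0, 0], [0, 0, 0], [0, 0, 0], [0, 0, 0], [0, 0, 0], [0, 0, 0], [0, 0, 0], [0, 0, 0], [0, 0, 0]], "turn": [[0, 0, 0], [0, 0, 0], [0, 0, 0], [0, 0, 0], [0, 0, 0], [0, 0, 0], [0, 0, 0], [0, 0, 0], [0, 0, 0], [0, 0, 0], [0, 0, 0], [0, 0, 0]]}}

```text
time_s: 32.88
position: [0.4129, 0.1103, 0.2424]
tool_rot: [[0.846, -0.046, 0.531], [-0.039, -0.999, -0.023], [0.531, -0.002, -0.847]]
ft_force: [0.2, -0.2, 0.6]
grip_width: 0.0804
gripper_force: 0.0
```

```bash
python3 - <<'E'
from mat import *
observe(); im,d,T,c=grab('wrist'); P=cloud(d,T,c)
for dx in ((.52,.59),):
    b=(P[...,0]>dx[0])&(P[...,0]<dx[1])&(abs(P[...,1]-.105)<.022)&(P[...,2]>.015)&(P[...,2]<.12)
    q=P[b]; print(len(q),q.min(0).round(3),q.max(0).round(3),'x vs z',np.polyfit(q[:,2],q[:,0],1).round(3),'z=.1 centre',np.median(q,0).round(3))
P,im=mat('scene','s12.png'); H,S,V=cv2.split(cv2.cvtColor(im,cv2.COLOR_RGB2HSV))
for nm,m in [('A',((H<8)|(H>172))&(S>150)),('C',(H>20)&(H<36)&(S>150))]:
    m=m&(abs(P[...,2]-.0725)<.008)&(P[...,1]>.12); print(nm,m.sum(),np.median(P[m],0).round(3) if m.any() else '')
E
```

```text
2018 [0.565 0.083 0.027] [0.576 0.127 0.12 ] x vs z [0.049 0.564] z=.1 centre [0.567 0.107 0.081]
scene mat [431.9 222.1] [178.1 117.7] 3.4 2447
A 57 [0.468 0.224 0.073]
C 156 [0.399 0.219 0.074]
```

```bash
python3 -c "
from rig import ticket
print(ticket.close_job())"
```

```text
the job is handed in; nothing more can be done
None
```

I handed the job in at about 33 s of robot time, with no verdict returned: the rocker is off, carriers A and C stand on the red mat (holder B was empty from the start), and the tag hangs on the peg, its eye about 30 mm from the peg's middle.

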